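# Hang the nested dip baskets on the draining hook

### The arm

A 6-joint arm with a two-finger parallel gripper is mounted at the origin on the work surface. World frame = base frame: x ahead of the robot, y to its left, z up, the work surface at z = 0. Lengths are in mm, angles in degrees, forces in N, time in s.
With the tool pointing down it reaches from about 350 to 850 mm from the base axis. Payload 8.1 kg.
Tool frame: the origin (TCP) lies between the finger pads; the fingertips stand 22 mm ahead of it and the grasp point (between the pads) lies 3 mm ahead of it; z points along the fingers, y is the line along which they close (so a half turn about z gives the same grasp; the last joint's range is limited). The gripper opens to 85 mm and grips with 20 to 120 N. Pads are 22 mm wide; open, the fingers measure 114 mm over their backs; the gripper's body (76 mm by 85 mm) begins 54 mm behind the grasp point. The pads swing forward as they close: fully open they stand 13 mm farther back than shut.
Start: joints at [-76.226, 7.471, 85.268, -0, 87.261, -4.893], TCP at [192.06, -568.435, 253.292] pointing down, gripper open.
Joint ranges: [-169.43, 169.43], [-51.17, 129.36], [1.28, 143.12], [-76.62, 256.62], [0, 156.53], [-152.29, 152.29]. Speed limits (degrees/s): [136.94, 136.94, 159.86, 180, 180, 180].

### API

Orientations are given as [roll, pitch, yaw] about the fixed x, y, z axes, in that order (R = Rz(yaw) Ry(pitch) Rx(roll)).
In Python, from bench import r, vision gives the robot as it stands.
- The arm moves only by the tool step_arm, never from a script. Its argument "targets" is a list that holds one entry, the list of rows, each a list of 6 numbers: the shift along the world's x, y, z in mm, then the turn, a rotation vector about the world's x, y, z in rad. In form: [[[x, y, z, rx, ry, rz], ...]]. A call has 1 to 12 rows; each row is the pose to reach, as a shift and turn from the pose commanded when the call began; what a row does not reach only later rows make up. A row lasts 1/12 s, in which the tool goes at most 41.7 mm and 7.16 degrees, less where a joint would pass 70% of its speed; a pose out of reach is approached as far as the arm can. A call with a gripper value outside its range is refused whole. "fingers" is the gripper's target within -1 to 1 (shut at 1, half-way at 0, fully open at -1), set as the call begins (left out, the last holds). The fingers move at their own pace and stop on an object; "newtons" is the grip in N (left out, the last holds). Time passes only in rows, so rows that repeat a pose let the fingers close. It gives the time, the measured TCP pose, the force, the opening and the grip force at its end, in the units of the state.
- r.sense(): the state, without advancing time (a new reading comes with each control period).
- vision.snapshot(name): name is "scene" or "side" or "wrist"; returns a dict with "img" (480x640x3 uint8, blue, green, red), "mtx" (3x3 intrinsics, pixels), "eye" and "attitude" of the camera in the world. Camera axes: x right, y up, looking along -z (the intrinsics and any distortion apply to the point x, -y, -z); pixel columns grow to the right and rows downward; lengths in mm; the calibration is good to about 2 mm. A picture is of the moment at which its call begins. There is no depth.
- r.hand_in(): hands the job in; it is judged then, once.
The state is a dict: "time": time; "joint_pos": joint angles; "qd": joint speeds; "joint_efforts": joint torques, N m; "tool_pos": TCP position; "tcp_rot": TCP orientation; "ft_force": force on the tool from outside, world axes, zero at the start; "wrist_torque": the same for the moment, N m; "finger_gap": finger opening in mm; "grip_force": force on a finger pad.
Only numpy, scipy, OpenCV 4.12 (cv2) and the standard library are available. Lean on these libraries where they do the work, as an engineer would, in place of code of your own. Each camera call takes 0.05 s, during which the arm holds its last target. There are 200 camera calls.

### The job

Put the three steel dip baskets away on the one hook of the draining rack, largest first: hang the large one by its loop, then the medium one in front of it with its cup inside the large cup, then the small one inside the medium. Lower each onto the hook rather than dropping it. Leave all three hanging upright from the hook, let go, and do not shift or tip the other things on the worktop.

Things in the scene. Friction and masses are not known exactly. Their poses are not given: they have to be found in the camera images.
- large_grip (a point): Large dip basket, perforated steel cup with one upright wire loop handle. Point: midway between the loop's two straight 5 mm legs, 32 mm apart over their outsides (grasp across y), 22 mm below the top bar's underside, 130 mm above the basket's underside. Axes: x from the cup's axis out to the loop, z up the cup's axis. Starts standing, x within 35 deg of world +x.
- large_top (a point): Large basket: middle of the underside of the loop's top bar, which rests on the hook. The bar is 5 mm wire along y, flat for 14 mm; the legs are straight from 10 mm below it down to the cup. 152 mm above the basket's underside, 97 mm above its rim. Axes as large_grip.
- large_mouth (a point): Large basket: centre of the open mouth at the rim, 55 mm above the flat underside. The loop's upright plane is 42.5 mm from here along x. Cup twelve-sided, 90 mm over the flats, 93 mm over corners, wall and floor 3 mm, about 170 g. Axes as large_grip.
- medium_grip (a point): Medium dip basket, perforated steel cup with one upright wire loop handle. Point: midway between the loop's two straight 5 mm legs, 39 mm apart over their outsides (grasp across y), 22 mm below the top bar's underside, 121 mm above the basket's underside. Axes: x from the cup's axis out to the loop, z up the cup's axis. Starts standing, x within 35 deg of world +x.
- medium_top (a point): Medium basket: middle of the underside of the loop's top bar, which rests on the hook. The bar is 5 mm wire along y, flat for 14 mm; the legs are straight from 10 mm below it down to the cup. 143 mm above the basket's underside, 95 mm above its rim. Axes as medium_grip.
- medium_mouth (a point): Medium basket: centre of the open mouth at the rim, 48 mm above the flat underside. The loop's upright plane is 31 mm from here along x. Cup twelve-sided, 70 mm over the flats, 72 mm over corners, wall and floor 3 mm, about 120 g. Axes as medium_grip.
- small_grip (a point): Small dip basket, perforated steel cup with one upright wire loop handle. Point: midway between the loop's two straight 5 mm legs, 46 mm apart over their outsides (grasp across y), 22 mm below the top bar's underside, 112 mm above the basket's underside. Axes: x from the cup's axis out to the loop, z up the cup's axis. Starts standing, x within 35 deg of world +x.
- small_top (a point): Small basket: middle of the underside of the loop's top bar, which rests on the hook. The bar is 5 mm wire along y, flat for 14 mm; the legs are straight from 10 mm below it down to the cup. 134 mm above the basket's underside, 93 mm above its rim. Axes as small_grip.
- small_mouth (a point): Small basket: centre of the open mouth at the rim, 41 mm above the flat underside. The loop's upright plane is 17 mm from here along x. Cup twelve-sided, 52 mm over the flats, 54 mm over corners, wall and floor 3 mm, about 85 g. Axes as small_grip.
- hook (a point): J hook, a level 7 mm round bar on the front of the rack's upright. Point: top of the bar where it meets the upright, 185 mm above the worktop. Axes: x into the upright, away from the robot (the bar sticks out along -x), y left along the rack, z up. Level for 24 mm, then the tip turns up, ending 32 mm out and 9 mm above this point. Drip tray below: 12 mm high, from 3 to 113 mm out, 110 mm wide.
- shelf_bar (a point): Middle of the front bar (10 mm round, along y) of the rack's wire shelf, 318 mm above the worktop, 8 mm behind the upright's front face; the shelf and its stock lie behind it. It stops a gripper pointing straight down at the hook: lean the gripper 25 to 45 deg back towards the robot, fingers pointing down and away. Axes as hook.
- rack: Draining rack, fixed steel frame; origin on the worktop at the foot of the upright's front face, below hook; axes as hook. Upright: 16 mm square tube. Legs 170 mm to each side. Each loop is wider than the ones hung before it, so fingers clear them. A hung cup fits in the last with 5 mm to spare at the sides; to pass over that rim, thread the loop 55 mm above its hung height, then lower.
- kidney_dish: Stainless kidney dish, 160 x 80 x 37 mm, loose. Bystander; origin at the centre of its underside.
- gallipot: Small stainless bowl, 72 mm across, 36 mm high, loose. Bystander; origin at the centre of its underside.
- antiseptic: Amber bottle with white cap, 58 mm across, 125 mm high, loose. Bystander; origin at the centre of its underside.
- swab_jar: Glass jar with steel lid, 72 mm across, 85 mm high, loose. Bystander; origin at the centre of its underside.
- wash_bottle: White squeeze bottle with a yellow cap and bent nozzle, 64 mm across, 186 mm high, loose. Bystander; origin at the centre of its underside.
Mind the look-alikes: they are no part of the job. Leave any blue or purple look-alike of the part that bears medium_grip alone. What is shaped like the part that bears large_grip but orange is not meant.

How it is judged (in metres and radians):
On the way, in this order (a step that is already met when the one before it is completed fails the run):
1. the large basket hangs by its loop on the hook, let go (x of large_top in the frame of hook between -0.027 and 0.003 m and y of large_top in the frame of hook between -0.009 and 0.009 m and z of large_top in the frame of hook between -0.004 and 0.006 m and angle between large_mouth's own z axis and vertical below 0.2 rad and contact force between the fingers and large below 0.3 N and linear speed of large below 0.03 m/s), for 0.2 s.
2. the medium basket hangs on the same hook, its cup inside the large cup, let go (x of large_top in the frame of hook between -0.027 and 0.003 m and y of large_top in the frame of hook between -0.009 and 0.009 m and z of large_top in the frame of hook between -0.004 and 0.006 m and angle between each of large_mouth, medium_mouth's own z axis and vertical below 0.2 rad and x of medium_top in the frame of hook between -0.027 and 0.003 m and y of medium_top in the frame of hook between -0.009 and 0.009 m and z of medium_top in the frame of hook between -0.004 and 0.006 m and distance between medium_mouth and large_mouth below 0.022 m and contact force between the fingers and medium below 0.3 N and linear speed of medium below 0.03 m/s), for 0.2 s.
3. the small basket hangs on the same hook, its cup inside the medium cup, let go (x of large_top in the frame of hook between -0.027 and 0.003 m and y of large_top in the frame of hook between -0.009 and 0.009 m and z of large_top in the frame of hook between -0.004 and 0.006 m and angle between each of large_mouth, medium_mouth, small_mouth's own z axis and vertical below 0.2 rad and x of medium_top in the frame of hook between -0.027 and 0.003 m and y of medium_top in the frame of hook between -0.009 and 0.009 m and z of medium_top in the frame of hook between -0.004 and 0.006 m and distance between medium_mouth and large_mouth below 0.022 m and x of small_top in the frame of hook between -0.027 and 0.003 m and y of small_top in the frame of hook between -0.009 and 0.009 m and z of small_top in the frame of hook between -0.004 and 0.006 m and distance between small_mouth and medium_mouth below 0.022 m and contact force between the fingers and small below 0.3 N and linear speed of small below 0.03 m/s), for 0.2 s.
At the end, for the whole second after the job is handed in: All three hang at rest (<30 mm/s), released, upright within 0.2 rad: each loop's top bar on the hook's level part (0-27 mm from the upright, 9 mm sideways, -4 to +6 mm in height); medium mouth centre within 22 mm of the large one's, small within 22 mm of the medium's (all of step 3 and contact force between the fingers and large below 0.3 N and linear speed of each of large, medium below 0.03 m/s and contact force between the fingers and medium below 0.3 N); the robot touches nothing.
It fails at once if a basket is dropped or knocked over: it moves faster than 0.45 m/s with no finger on it ((contact force between the fingers and large below 0.3 N and linear speed of large above 0.45 m/s) or (contact force between the fingers and medium below 0.3 N and linear speed of medium above 0.45 m/s) or (contact force between the fingers and small below 0.3 N and linear speed of small above 0.45 m/s)).
It fails at once if a bystander is shifted by more than 30 mm or tipped over (distance of any of kidney_dish, gallipot, antiseptic, swab_jar, wash_bottle from where it was at the start of the episode above 0.03 m or angle between any of kidney_dish, gallipot, antiseptic, swab_jar, wash_bottle's own z axis and vertical above 0.5 rad).
It also fails if it takes over 72 s, if anything falls off the work surface, if the arm or the gripper's body presses on something with over 40 N, if the wrist force passes 120 N, or if a joint passes its speed limit or range.

## Working session

There is one attempt and no reset: what is moved stays moved. The work goes in short steps, Python scripts to look and compute and a tool call to move; the robot and the scene stay as the last step left them, time stands still between calls to the robot, and variables do not carry over. Pictures are saved under pics/ and viewed, at most 10 in all, crops included, and the job is handed in when it is done.

Besides the shell and the picture viewer there is one more tool, called after "Request:" as name(argument=value, ...) on one line, values as JSON. step_arm: Moves the arm, as the interface text tells. Its arguments: {"type":"object","properties":{"targets":{"type":"array"},"fingers":{"type":"number"},"newtons":{"type":"number"}},"required":["targets"]}

```bash
mkdir -p pics; ls
python3 - <<'E'
from bench import r, vision
import cv2,numpy as np
for n in ("scene","side"):
    s=vision.snapshot(n); cv2.imwrite(f"pics/{n}0.png",s["img"]); print(n,s["mtx"],s["eye"],s["attitude"],[k for k in s])
print(r.sense())
E
```

```text
pics
scene [[480.66305281   0.         323.65133703]
 [  0.         480.66305281 234.50746342]
 [  0.           0.           1.        ]] [1077.04313869 -427.29327984 1086.6332565 ] [39.50801198  0.41882447 50.03200515] ['img', 'mtx', 'eye', 'attitude']
side [[544.07377358   0.         324.15002399]
 [  0.         544.07377358 239.18370942]
 [  0.           0.           1.        ]] [ -16.62657103 1185.99525115  940.28294705] [  59.94096558    0.75643402 -155.68284747] ['img', 'mtx', 'eye', 'attitude']
{'time': 0.1, 'joint_pos': array([-7.62248777e+01,  7.51024822e+00,  8.53252318e+01,  2.48849820e-03,
        8.72595664e+01, -4.89332263e+00]), 'qd': array([ 0.10490493, -0.05331474, -0.1653693 , -0.08512296, -0.08383487,
       -0.02578556]), 'joint_efforts': array([ 2.35680978e-03, -5.70953822e+01, -5.01938832e+01, -5.92872311e-05,
        8.26808828e-03, -1.78062203e-05]), 'tool_pos': array([ 191.97770068, -567.97326841,  252.33382649]), 'tcp_rot': array([-1.79905512e+02, -1.05839271e-02,  1.86683151e+01]), 'ft_force': array([0.4845309 , 0.1546261 , 1.25846267]), 'wrist_torque': array([0.02919692, 0.01451048, 0.04203623]), 'grip_force': 0.0, 'finger_gap': 85.61451528556536}
```

View pics/scene0.png

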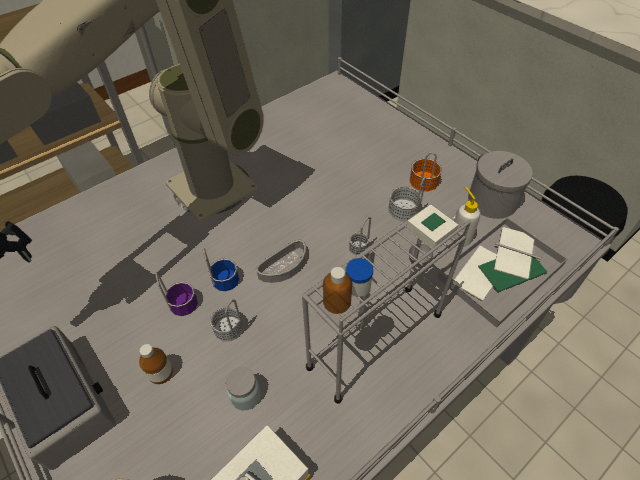

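View pics/side0.png

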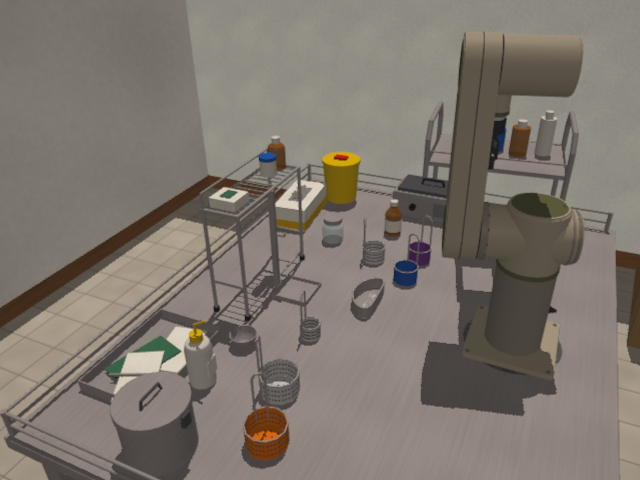

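The scene view (robot at the rear left, rack at right) shows the steel medium basket near (226,322), small near (359,243), large near (405,203), and the orange look-alike at (425,175). The side view shows the medium at (374,253), small (310,330), large (280,383), with the rack upright near (275,245). I'll enlarge both for precise pixels.

Run:
```python
import cv2
a=cv2.imread("pics/scene0.png")[140:350,200:480]; cv2.imwrite("pics/sc1.png",cv2.resize(a,(784,588),interpolation=cv2.INTER_CUBIC))
a=cv2.imread("pics/side0.png")[180:410,190:440]; cv2.imwrite("pics/sd1.png",cv2.resize(a,(650,598),interpolation=cv2.INTER_CUBIC))
```

```text
(no output)
```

View pics/sc1.png

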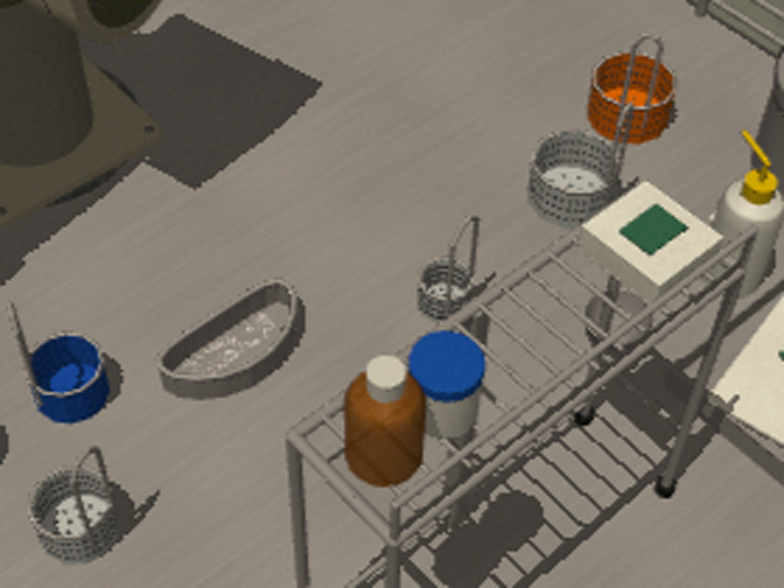

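View pics/sd1.png

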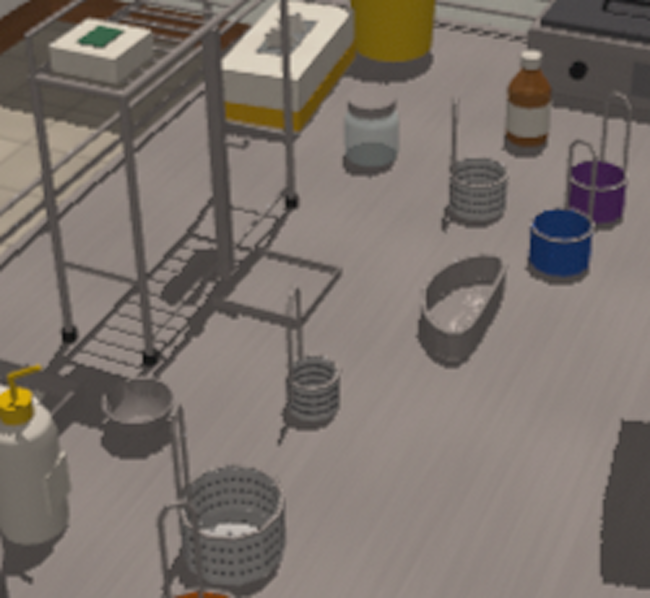

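The crops show all three steel rims and loop tops clearly, at about these crop pixels:

| Item | Scene rim | Scene loop top | Side rim | Side loop top |
|---|---|---|---|---|
| Large | (573,160) | (627,110) | (235,495) | (178,408) |
| Small | (444,277) | (475,220) | (314,371) | (296,292) |
| Medium | (76,495) | (97,452) | (477,173) | (455,100) |

In the side crop the hook tip is near (245,143), the front rack feet at (150,357) and (290,200), and the drip tray spans (220,305) to (340,270).

```bash
cat > h.py <<'E'
import numpy as np, cv2, json
from scipy.spatial.transform import Rotation as Ro
def cam(s):
    return dict(K=np.array(s["mtx"]),e=np.array(s["eye"]),R=Ro.from_euler("xyz",s["attitude"],degrees=True).as_matrix())
SC=cam(dict(mtx=[[480.663,0,323.651],[0,480.663,234.507],[0,0,1]],eye=[1077.043,-427.293,1086.633],attitude=[39.508,.41882,50.032]))
SD=cam(dict(mtx=[[544.0738,0,324.15],[0,544.0738,239.1837],[0,0,1]],eye=[-16.6266,1185.995,940.283],attitude=[59.94097,.756434,-155.682847]))
def ray(c,p):
    d=np.linalg.inv(c["K"])@[p[0],p[1],1.]; d=c["R"]@(d*[1,-1,-1]); return d/np.linalg.norm(d)
def plane(c,p,z):
    d=ray(c,p); return c["e"]+d*(z-c["e"][2])/d[2]
def tri(cs,ps):
    A=0;b=0
    for c,p in zip(cs,ps):
        d=ray(c,p); M=np.eye(3)-np.outer(d,d); A=A+M; b=b+M@c["e"]
    return np.linalg.solve(A,b)
def proj(c,X):
    q=c["R"].T@(np.array(X,float)-c["e"]); q=c["K"]@(q*[1,-1,-1]); return q[:2]/q[2]
E
python3 - <<'E'
from h import *
np.set_printoptions(precision=1,suppress=True)
sc=lambda x,y:(x/2.8+200-.3,y/2.8+140-.3); sd=lambda x,y:(x/2.6+190-.3,y/2.6+180-.3)
D=dict(large=((573,160),(235,495),55,(627,110),(178,408),155),small=((444,277),(314,371),41,(475,220),(296,292),137),medium=((76,495),(477,173),48,(97,452),(455,100),146))
for n,(a,b,z,c,d,zt) in D.items():
    print(n,"rim",plane(SC,sc(*a),z),plane(SD,sd(*b),z),tri([SC,SD],[sc(*a),sd(*b)]))
    print("  top",plane(SC,sc(*c),zt),plane(SD,sd(*d),zt),tri([SC,SD],[sc(*c),sd(*d)]))
for n,p,z in (("hooktip",(245,143),194),("legL",(150,357),0),("legR",(290,200),0),("uprfoot",(225,275),0),("tray1",(220,305),12),("tray2",(298,323),12),("tray3",(340,270),12),("tray4",(258,252),12),("gallip",(140,385),36),("wash",(17,400),170)):
    print(n,plane(SD,sd(*p),z))
print("shelfends", plane(SC,sc(292,438),318),plane(SD,sd(125,97),318), plane(SC,sc(585,415),0))
E
```

```text
large rim [464.2 389.2  55. ] [469.9 383.6  55. ] [467.1 386.6  58.8]
  top [510.3 400.3 155. ] [509.  401.6 155. ] [509.7 400.9 154.2]
small rim [485.5 185.   41. ] [488.4 184.1  41. ] [487.  184.7  42.2]
  top [507.8 197.7 137. ] [502.9 188.5 137. ] [504.9 194.3 139. ]
medium rim [ 462.  -232.4   48. ] [ 466.3 -234.5   48. ] [ 464.5 -232.3   50.2]
  top [ 497.3 -216.1  146. ] [ 495.6 -229.1  146. ] [ 495.5 -218.4  149.5]
hooktip [636.8  35.9 194. ]
legL [682.4 186.6   0. ]
legR [ 685.9 -156.5    0. ]
uprfoot [682.1  20.7   0. ]
tray1 [650.3  88.8  12. ]
tray2 [556.2  84.2  12. ]
tray3 [556.3 -25.5  12. ]
tray4 [660.1 -21.1  12. ]
gallip [641.3 267.4  36. ]
wash [628.6 461.6 170. ]
shelfends [ 678.6 -148.8  318. ] [674.9 193.2 318. ] [674.8 196.7   0. ]
```

Request:
step_arm(targets=[[[40,60,30,0.03,-0.08,0],[80,130,60,0.07,-0.2,0],[110,180,80,0.1,-0.3,0],[140,230,85,0.14,-0.4,0],[170,280,85,0.168,-0.496,0],[188,308,87,0.168,-0.496,0],[188,308,87,0.168,-0.496,0],[188,308,87,0.168,-0.496,0],[188,308,87,0.168,-0.496,0],[188,308,87,0.168,-0.496,0],[188,308,87,0.168,-0.496,0],[188,308,87,0.168,-0.496,0]]])

```text
time: 1.1
tool_pos: [379.9, -260.3, 340.0]
tcp_rot: [-180.0, -30.0, 18.7]
ft_force: [-0.4, -0.8, 0.8]
finger_gap: 85.4
grip_force: 0.0
```

Run:
```python
from bench import r, vision
from h import *
np.set_printoptions(precision=2,suppress=True)
w=vision.snapshot("wrist"); cv2.imwrite("pics/w1.png",w["img"]); st=r.sense()
R=Ro.from_euler("xyz",st["tcp_rot"],degrees=True).as_matrix(); c=cam(w)
print(st["time"],st["tool_pos"],st["tcp_rot"],st["joint_pos"],w["mtx"],w["eye"],w["attitude"])
print("eye in tool",R.T@(c["e"]-st["tool_pos"]),"cam rot in tool\n",R.T@c["R"])
for n,p in (("med top",(495.5,-220,143)),("med rim",(464.4,-233,48))): print(n,proj(c,p))
```

```text
1.15 [ 379.66 -260.89  339.77] [-179.94  -29.97   18.62] [-63.12 -28.6  112.81  29.64  90.98  10.03] [[396.41   0.   319.11]
 [  0.   396.41 232.03]
 [  0.     0.     1.  ]] [ 383.32 -258.97  480.83] [ 13.11  -0.02 -71.33]
eye in tool [  74.     -0.78 -120.17] cam rot in tool
 [[ 0.    0.96  0.29]
 [ 1.   -0.   -0.  ]
 [-0.    0.29 -0.96]]
med top [317.87 188.54]
med rim [320.2  245.73]
```

View pics/w1.png

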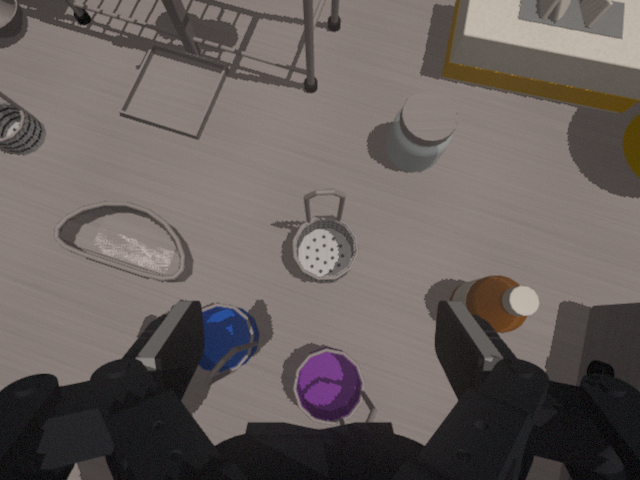

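The wrist view shows the medium's loop bar at about (324,191) with its legs at x 307 and 342, and its rim centre at about (324,250). The blue and purple look-alikes are behind it, the jar is at (420,130), and the drip tray is at (175,90). Next I'll look at the hook.

Request:
step_arm(targets=[[[5,35,0,0,0,-0.04],[8,75,0,0,0,-0.08],[10,115,0,0,0,-0.13],[12,155,0,0,0,-0.18],[14,195,0,0,0,-0.23],[16,235,-5,0,0,-0.28],[18,270,-10,0,0,-0.326],[20,290,-10,0,0,-0.326],[20,290,-10,0,0,-0.326],[20,290,-10,0,0,-0.326]]])

```text
time: 1.98
tool_pos: [428.5, 37.6, 333.7]
tcp_rot: [179.9, -28.3, 0.3]
ft_force: [0.2, -0.2, 1.0]
finger_gap: 85.3
grip_force: 0.0
```

Run:
```python
from bench import r, vision
from h import *
np.set_printoptions(precision=2,suppress=True)
c=cam(dict(mtx=[[396.41,0,319.11],[0,396.41,232.03],[0,0,1]],eye=[383.32,-258.97,480.83],attitude=[13.11,-.02,-71.33]))
t=plane(c,(324.5,190.5),145.5); m=plane(c,(324,249.5),48); print("medium",t,m,np.degrees(np.arctan2(*(t-m)[1::-1])),np.linalg.norm((t-m)[:2]))
print([plane(c,p,z) for p,z in (((310,86),0),((83,17),0),((197,137),12),((122,112),12),((152,50),12),((228,70),12))])
w=vision.snapshot("wrist"); cv2.imwrite("pics/w2.png",w["img"]); st=r.sense()
print(st["time"],st["tool_pos"],st["tcp_rot"],st["joint_pos"],w["eye"],w["attitude"])
```

```text
medium [ 494.85 -226.47  145.5 ] [ 461.75 -238.36   48.  ] 19.748445599658144 35.167532462520654
[array([ 679.  , -146.14,    0.  ]), array([679.81, 196.22,   0.  ]), array([555.41, -35.24,  12.  ]), array([556.88,  71.27,  12.  ]), array([654.79,  72.4 ,  12.  ]), array([659.17, -36.87,  12.  ])]
2.0333 [428.81  35.56 333.9 ] [179.81 -28.36   0.29] [ -3.32 -50.99 125.84   1.56  76.83  86.47] [436.13  37.98 474.36] [ 11.48  -0.11 -89.83]
```

View pics/w2.png

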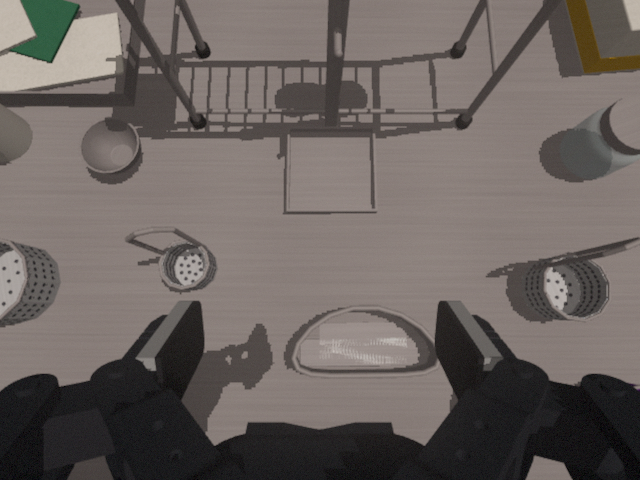

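The hook look, though at the arm's inner reach limit, shows the hook at about (338,43) on the upright, with the upright's foot at (333,124) and the tray spanning (286,130) to (376,212). The small basket's rim centre is near (187,264) and its loop bar near (157,230).

Run:
```python
from h import *
np.set_printoptions(precision=1,suppress=True)
c=cam(dict(mtx=[[396.41,0,319.11],[0,396.41,232.03],[0,0,1]],eye=[436.13,37.98,474.36],attitude=[11.48,-.11,-89.83]))
sc=lambda x,y:(x/2.8+200-.3,y/2.8+140-.3); sd=lambda x,y:(x/2.6+190-.3,y/2.6+180-.3)
print("small rim",plane(c,(187,264),41),"top",plane(c,(157,229.5),136.5),"ends",plane(c,(128,237),128),plane(c,(188,235),128), tri([SC,SD,c],[sc(475,220),sd(296,292),(157,229.5)]))
print("upr foot L R",plane(c,(326,124),0),plane(c,(341,124),0))
for n,p in (("root",(668,22,185)),("end",(636,22,194)),("flat",(644,22,185)),("shelf",(676,22,318))): print(n,proj(c,p),proj(SD,p)*1)
print("hook px at 185",plane(c,(338,43),185),plane(c,(338,55),190),"side",plane(SD,sd(236,141),185),plane(SD,sd(245,143),193))
print([plane(c,p,0) for p in ((198,122),(463,122))],[plane(c,p,12) for p in ((286,131),(376,131),(376,212),(286,212))])
im=cv2.imread("pics/w2.png",0)
for y in (5,20,36,44,50,54,58,64,90): print(y,im[y,318:356:1])
```

```text
small rim [487.9 182.2  41. ] top [506.5 178.6 136.5] ends [501.4 207.3 128. ] [503.4 154.2 128. ] [506.9 187.4 136.2]
upr foot L R [675.   28.9   0. ] [675.1   9.5   0. ]
root [338.5  28.2] [276.6 233.1]
end [339.3  55.6] [286.5 232.5]
flat [338.7  53.8] [284.1 234.7]
shelf [ 351.4 -170.1] [271.3 189.9]
hook px at 185 [654.   22.5 185. ] [639.4  22.8 190. ] side [655.7  22.  185. ] [637.6  34.4 193. ]
[array([677.1, 194.4,   0. ]), array([ 678.5, -148.5,    0. ])] [array([659.3,  79.3,  12. ]), array([659.7, -33.7,  12. ]), array([554.8, -31. ,  12. ]), array([554.5,  77.3,  12. ])]
5 [124 124 125 124 126 125 121 126 124 117  87  63  61  64  61  63  63  64
  61  66  66  67  64  63  63  64  62  63  64  66  73 104 125 126 126 125
 125 124]
20 [127 127 129 128 128 128 130 128 126 114  75  64  63  63  64  64  62  62
  63  64  61  64  62  62  64  67  61  62  65  92 122 130 128 126 127 128
 127 127]
36 [127 127 127 126 128 126 127 127 120  93  61  62  64  63  62  72  90 108
 119 130 135 130 122 100  64  63  61  70 105 128 125 127 129 126 127 127
 128 128]
44 [124 122 125 124 123 122 125 122 111  82  62  62  62  63  63  67  90 108
 121 129 131 128 122 101  65  62  68  99 126 126 125 125 125 126 126 124
 126 124]
50 [125 124 126 126 124 126 127 124 108  65  63  64  64  61  62  66  83 102
 110 120 128 135 131 100  66  64  87 115 124 125 127 126 126 124 126 127
 127 125]
54 [125 128 127 127 126 128 125 129 112  71  59  61  59  63  63  62  72  83
  98 108 112 114 111 104  88  70 101 128 129 126 129 129 129 129 129 127
 128 131]
58 [127 128 126 129 127 127 128 128 109  58  59  61  62  61  63  59  63  58
  60  57  60  60  62  65  66  80 116 128 128 128 127 127 128 127 130 126
 126 130]
64 [72 75 74 71 75 73 75 72 66 60 61 62 60 59 66 62 60 60 62 59 60 56 60 59
 65 67 72 75 73 75 74 76 73 75 72 72 75 73]
90 [74 73 72 70 71 71 74 65 58 62 59 61 60 57 61 59 60 61 60 61 61 62 70 74
 71 72 75 75 71 73 70 72 71 73 72 73 75 74]
```

Request:
step_arm(targets=[[[0,30,-5,0.005,-0.03,0.04],[2,70,-15,0.01,-0.06,0.09],[4,110,-30,0.015,-0.09,0.14],[5,150,-45,0.02,-0.12,0.18],[6,190,-60,0.025,-0.15,0.22],[7,230,-75,0.03,-0.18,0.26],[8,270,-90,0.035,-0.21,0.3],[9,305,-105,0.037,-0.227,0.328],[10,330,-118,0.037,-0.227,0.328],[10,339,-122,0.037,-0.227,0.328],[10,339,-122,0.037,-0.227,0.328],[10,339,-122,0.037,-0.227,0.328]]])

```text
time: 3.03
tool_pos: [440.2, 370.3, 211.4]
tcp_rot: [179.6, -41.4, 18.9]
ft_force: [-0.1, -0.5, 0.5]
finger_gap: 85.5
grip_force: 0.0
```

```bash
cat >> h.py <<'E'
def tgt(lean,yaw): return Ro.from_euler("xyz",[180,-lean,yaw],degrees=True)
def dz(lean,yaw): return tgt(lean,yaw).as_matrix()[:,2]
def go(st,pos,lean,yaw):
    R0=Ro.from_euler("xyz",st["tcp_rot"],degrees=True)
    return np.array(pos)-st["tool_pos"],(tgt(lean,yaw)*R0.inv()).as_rotvec()
E
python3 - <<'E'
from bench import r, vision
from h import *
np.set_printoptions(precision=2,suppress=True)
w=vision.snapshot("wrist"); c=cam(w); st=r.sense()
print(st["time"],st["tool_pos"],st["tcp_rot"],st["joint_pos"],w["eye"],w["attitude"])
P=np.array([proj(c,p) for p in ((509,401,154),(467,386.6,55))]); print(P)
x0,y0=np.clip(P.mean(0)-[130,98],[0,0],[380,280]).astype(int); print(x0,y0)
cv2.imwrite("pics/w3.png",cv2.resize(w["img"][y0:y0+200,x0:x0+260],(780,600),interpolation=cv2.INTER_CUBIC))
E
```

```text
3.0833 [440.45 370.31 212.5 ] [179.67 -41.53  18.78] [ 45.22 -24.85 127.78 -26.7   41.95 130.96] [416.66 363.4  350.2 ] [ 24.57  -0.33 -71.47]
[[305.69 215.92]
 [308.62 330.83]]
177 175
```

View pics/w3.png

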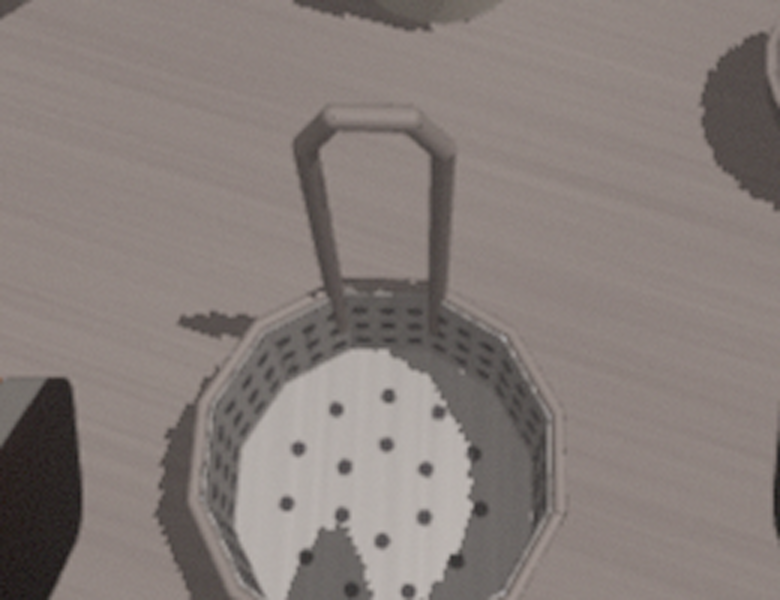

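The large loop is clear: its bar runs from crop (330,113) to (418,118), the legs reach the cup at (342,315) and (436,315), and the rim spans x from 195 to 560. It is nearly aligned with the tool.

Run:
```python
from bench import r
from h import *
np.set_printoptions(precision=3,suppress=True)
c=cam(dict(mtx=[[396.41,0,319.11],[0,396.41,232.03],[0,0,1]],eye=[416.66,363.4,350.2],attitude=[24.57,-.33,-71.47]))
f=lambda x,y:(177+x/3-.3,175+y/3-.3)
a,b=plane(c,f(330,113),154.5),plane(c,f(418,118),154.5); y=a-b; t=(a+b)/2
L,Rr=plane(c,f(342,315),55),plane(c,f(436,315),55)
print("bar",t,np.linalg.norm(y),"yaw",np.degrees(np.arctan2(-y[0],y[1])),"legs base",(L+Rr)/2,np.degrees(np.arctan2(-(L-Rr)[0],(L-Rr)[1])))
rl,rr=plane(c,f(195,490),55),plane(c,f(560,490),55);print("rim",rl,rr)
st=r.sense(); yaw=18
t=(t+(L+Rr)/2)/2; 
for k in (50,3): print(k,go(st,np.array([t[0],t[1],130])-k*dz(42,yaw),42,yaw))
```

```text
bar [509.591 403.747 154.5  ] 16.3171274398837 yaw 15.04886166309292 legs base [503.438 401.12   55.   ] 18.63539737936846
rim [446.554 431.131  55.   ] [474.835 347.027  55.   ]
50 (array([ 34.241,  21.784, -45.344]), array([ 0.007, -0.006, -0.01 ]))
3 (array([ 64.151,  31.503, -80.272]), array([ 0.007, -0.006, -0.01 ]))
```

Request:
step_arm(targets=[[[12,8,-15,0,0,-0.005],[24,15,-30,0.007,-0.006,-0.01],[36,22,-45,0.007,-0.006,-0.01],[44,25,-55,0.007,-0.006,-0.01],[52,28,-65,0.007,-0.006,-0.01],[60,30,-74,0.007,-0.006,-0.01],[65.5,32,-80,0.007,-0.006,-0.01],[65.5,32,-80,0.007,-0.006,-0.01],[65.5,32,-80,0.007,-0.006,-0.01]]])

```text
time: 3.83
tool_pos: [505.9, 402.6, 133.6]
tcp_rot: [-179.9, -42.1, 17.9]
ft_force: [-0.3, 0.7, 0.9]
finger_gap: 85.5
grip_force: 0.0
```

Request:
step_arm(targets=[[[0,0,0,0,0,0],[0,0,0,0,0,0],[0,0,0,0,0,0],[0,0,0,0,0,0],[0,0,0,0,0,0],[0,0,0,0,0,0],[0,0,0,0,0,0],[0,0,0,0,0,0],[0,0,0,0,0,0],[0,0,0,0,0,0]]], fingers=1, newtons=60)

```text
time: 4.67
tool_pos: [504.8, 404.6, 133.4]
tcp_rot: [-179.9, -42.1, 18.1]
ft_force: [0.2, -0.9, 3.9]
finger_gap: 29.8
grip_force: 59.0
```

Request:
step_arm(targets=[[[0,0,5,0,0,0],[0,0,15,0,0,0],[0,0,30,0,0,0],[0,0,50,0,0,0],[0,0,72,0,0,0],[0,0,95,0,0,0],[0,0,118,0,0,0],[0,0,138,0,0,0],[0,0,150,0,0,0],[0,0,155,0,0,0],[0,0,155,0,0,0]]])

```text
time: 5.58
tool_pos: [504.7, 404.7, 289.3]
tcp_rot: [-179.8, -42.2, 18.0]
ft_force: [-0.0, 0.3, -2.9]
finger_gap: 29.9
grip_force: 59.3
```

Run:
```python
from bench import r
from h import *
np.set_printoptions(precision=3,suppress=True)
st=r.sense(); print(st["tool_pos"],st["tcp_rot"],st["ft_force"],st["wrist_torque"],st["finger_gap"],st["joint_pos"])
print(go(st,np.array([595,22.5,285])-3*dz(42,0),42,0))
```

```text
[504.706 404.677 289.328] [-179.787  -42.152   18.024] [-0.014  0.276 -2.929] [-0.112  0.438  0.032] 29.924434629097117 [ 42.545 -16.729 113.679 -22.574  45.787 124.832]
(array([  88.287, -382.177,   -2.098]), array([-0.003,  0.002, -0.317]))
```

Request:
step_arm(targets=[[[0,-8,0,0,0,0],[2,-25,0,0,0,-0.01],[8,-50,-1,0,0,-0.03],[16,-82,-1,0,0,-0.06],[25,-116,-2,0,0,-0.09],[34,-150,-2,0,0,-0.12],[43,-184,-3,0,0,-0.15],[52,-218,-3,0,0,-0.18],[61,-252,-4,0,0,-0.21],[70,-286,-4,0,0,-0.24],[78,-318,-4,0,0,-0.27],[83,-346,-4,0,0,-0.295]]])

```text
time: 6.58
tool_pos: [586.7, 55.7, 281.0]
tcp_rot: [-179.9, -41.9, 1.0]
ft_force: [1.0, 0.1, -2.4]
finger_gap: 30.1
grip_force: 59.5
```

Request:
step_arm(targets=[[[4,-20,0,0,0,-0.015],[5,-31,0,0,0,-0.02],[5,-36,0,0,0,-0.02],[5,-36,0,0,0,-0.02],[5,-36,0,0,0,-0.02],[5,-36,0,0,0,-0.02]]])

```text
time: 7.08
tool_pos: [592.1, 23.0, 283.0]
tcp_rot: [-179.8, -42.0, 0.0]
ft_force: [0.3, 0.7, -1.5]
finger_gap: 29.9
grip_force: 59.6
```

Run:
```python
from bench import r, vision
from h import *
np.set_printoptions(precision=3,suppress=True)
w=vision.snapshot("wrist"); s=vision.snapshot("side"); st=r.sense(); print(st["time"],st["tool_pos"],st["tcp_rot"],st["ft_force"],st["finger_gap"],st["joint_pos"],w["eye"],w["attitude"])
print(go(st,np.array([595,22.5,285])-3*dz(42,0),42,0))
a=cv2.resize(w["img"],None,fx=.75,fy=.75)[:,50:430]
b=cv2.resize(s["img"][100:340,180:340],None,fx=2.5,fy=2.5)
o=np.zeros((600,790,3),np.uint8); o[:a.shape[0],:380]=a; o[:600,385:785]=b; cv2.imwrite("pics/m4.png",o)
cv2.imwrite("pics/raw_w4.png",w["img"]);cv2.imwrite("pics/raw_s4.png",s["img"])
```

```text
7.1833 [592.335  23.258 283.521] [-179.857  -42.038    0.089] [-0.316  0.575 -1.552] 29.741473135040792 [ -4.621 -30.693 124.413   4.707  44.444  83.134] [566.147  22.775 421.487] [ 25.136   0.096 -89.907]
(array([ 0.658, -0.758,  3.709]), array([-0.002,  0.001, -0.003]))
```

View pics/m4.png

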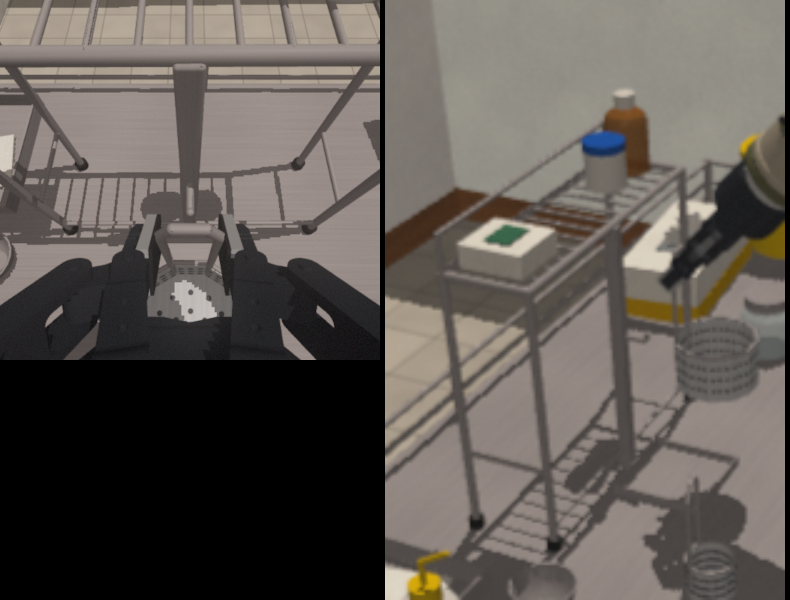

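The basket hangs level in the hand. In the wrist crop the loop bar is at (196,230), just in front of the hook at (191,200). In the side crop the basket is upright and clear of everything. I'll measure both offsets numerically.

Run:
```python
from h import *
np.set_printoptions(precision=1,suppress=True,linewidth=220)
c=cam(dict(mtx=[[396.41,0,319.11],[0,396.41,232.03],[0,0,1]],eye=[566.147,22.775,421.487],attitude=[25.136,.096,-89.907]))
g=cv2.imread("pics/raw_w4.png",0)
for y in (248,256,264,270,276,280,284,288): print(y,g[y,302:342])
print("bar cols row300-314")
for y in range(296,318,3): print(y,g[y,286:372:2])
for x in (316,328,338): print(x,g[290:322,x])
for n,p in (("root",(669,22.5,185)),("flat",(645,22.5,185)),("tip",(637,22.5,194)),("bar",(594.5,22.5,306))): print(n,proj(c,p))
```

```text
248 [145 146 147 144 127  80  72  75  74  77  77  77  80  87 102  98  87  86  86  82  80  80  77  73  73  76  75  78  77 113 146 147 147 147 146 148 148 146 148 148]
256 [123 122 133 144 127  84  81  75  77  76  73  73  76  99 118 126 139 147 153 152 145 137 120  85  75  76  74  75  76  80  84  85  87  86  85  86  84  87  86  87]
264 [ 86  87  84  85  83  82  80  73  74  78  77  75  78  98 118 127 139 147 152 152 130 113 125  94  72  76  73  76  77  84  88  87  85  86  84  84  83  86  87  84]
270 [ 82  84  83  83  86  81  80  82  72  75  76  71  78  99 116 128 141 148 154 151 132 112 123  94  72  73  73  75  79  82  83  84  85  84  85  83  86  84  82  86]
276 [ 84  81  86  84  80  81  81  81  77  72  77  75  77 101 117 131 136 138 144 147 133 114 124  96  74  74  72  78  85  84  83  83  84  82  84  83  84  85  82  85]
280 [ 83  80  81  81  83  82  78  81  78  73  72  73  80  95 116 128 139 145 149 147 143 137 119  96  74  74  74  81  79  83  82  83  83  81  82  83  81  84  84  82]
284 [ 82  82  84  83  86  82  81  84  79  71  72  77  79  93 107 121 133 140 142 140 134 129 120  95  74
[... 1407 characters left out ...]
5 100 104 110 114 119 120 124 127  63  47  94]
317 [ 72  75  80  79  79  79  82  80  80  81  79  82  80  81  81  80  79  79  79  80  81  79  80  80  81  81  79  82  82  80  78  74  81  87  95 100 109 113 115 120  41  47  61]
316 [ 71  75  73  77  76  77  77 102 123 137 141 146 148 151 152 152 148 142 135 128 120 113  97  86  84  78  77  80  83  81  86  87]
328 [ 84  81  82  81  93 111 119 116 121 132 141 145 148 151 153 152 150 144 135 130 122 111  98  86  79  80  77  79  83  84  85  86]
338 [ 79  81  80  81 107 140 143 129 121 131 139 144 149 151 152 153 149 144 137 131 123 111 102  88  78  82  78  79  86  84  85  87]
root [320.4 243.3]
flat [320.4 278.6]
tip [320.4 286.6]
bar [320.9 311.5]
```

Request:
step_arm(targets=[[[0,0,-8,0,0,0],[0,0,-24,0,0,0],[0,0,-44,0,0,0],[0,-0.5,-64,0,0,0],[0,-0.5,-80,0,0,0],[0,-0.5,-90,0,0,0],[0,-0.5,-92,0,0,0],[0,-0.5,-92,0,0,0]]])

```text
time: 7.85
tool_pos: [592.0, 22.2, 190.7]
tcp_rot: [-179.9, -42.0, 0.0]
ft_force: [0.3, -0.6, -2.1]
finger_gap: 29.9
grip_force: 59.6
```

Request:
step_arm(targets=[[[5,0,0,0,0,0],[14,0,0,0,0,0],[24,0,0,0,0,0],[34,0,0,0,0,0],[44,0,0,0,0,0],[52,0,0,0,0,0],[57,0,0,0,0,0],[58,0,0,0,0,0],[58,0,0,0,0,0]]])

```text
time: 8.6
tool_pos: [651.2, 21.8, 192.7]
tcp_rot: [-179.9, -42.1, 0.0]
ft_force: [-0.2, -0.8, -1.7]
finger_gap: 29.7
grip_force: 59.6
```

Run:
```python
from bench import r, vision
from h import *
np.set_printoptions(precision=2,suppress=True)
c=cam(dict(mtx=[[396.41,0,319.11],[0,396.41,232.03],[0,0,1]],eye=[566.147,22.775,421.487],attitude=[25.136,.096,-89.907]))
print("bar then",plane(c,(318.5,304.5),304.6))
st=r.sense(); print(st["time"],st["tool_pos"],st["tcp_rot"],st["ft_force"],st["wrist_torque"])
w=vision.snapshot("wrist"); cv2.imwrite("pics/raw_w5.png",w["img"]); print(w["eye"],w["attitude"]); s=vision.snapshot("side"); cv2.imwrite("pics/raw_s5.png",s["img"])
```

```text
bar then [596.98  23.2  304.6 ]
8.6 [651.18  21.81 192.75] [-179.87  -42.12    0.03] [-0.25 -0.79 -1.75] [-0.04  0.44  0.01]
[624.91  21.67 331.22] [ 25.26   0.08 -89.94]
```

Request:
step_arm(targets=[[[3,0.5,0,0,0,0],[6,0.5,0,0,0,0],[8,0.5,0,0,0,0],[8,0.5,0,0,0,0],[8,0.5,0,0,0,0]]])

```text
time: 9.12
tool_pos: [658.6, 22.3, 191.8]
tcp_rot: [-179.9, -42.1, 0.0]
ft_force: [0.4, -0.3, -1.1]
finger_gap: 30.2
grip_force: 59.6
```

Request:
step_arm(targets=[[[0,0,-3,0,0,0],[0,0,-7,0,0,0],[0,0,-11,0,0,0],[0,0,-15,0,0,0],[0,0,-18,0,0,0],[0,0,-20,0,0,0],[0,0,-22,0,0,0],[0,0,-23,0,0,0],[0,0,-23,0,0,0]]])

```text
time: 9.87
tool_pos: [658.4, 22.4, 168.5]
tcp_rot: [-179.9, -42.0, 0.0]
ft_force: [-0.5, -0.2, -1.9]
finger_gap: 30.0
grip_force: 59.6
```

Request:
step_arm(targets=[[[0,0,-1,0,0,0],[0,0,-2,0,0,0],[0,0,-2,0,0,0],[0,0,-2,0,0,0]]])

```text
time: 10.2
tool_pos: [658.5, 22.3, 166.9]
tcp_rot: [-179.9, -42.1, 0.0]
ft_force: [-0.9, -0.0, -1.7]
finger_gap: 29.9
grip_force: 59.6
```

Request:
step_arm(targets=[[[0,0,-0.5,0,0,0],[0,0,-1,0,0,0],[0,0,-1,0,0,0],[0,0,-1,0,0,0]]])

```text
time: 10.53
tool_pos: [658.7, 22.3, 166.1]
tcp_rot: [-179.9, -42.1, 0.0]
ft_force: [0.0, 0.1, -1.0]
finger_gap: 29.5
grip_force: 59.6
```

Request:
step_arm(targets=[[[0,0,-0.5,0,0,0],[0,0,-1,0,0,0],[0,0,-1,0,0,0],[0,0,-1,0,0,0]]])

```text
time: 10.87
tool_pos: [659.0, 22.3, 165.7]
tcp_rot: [-179.9, -42.1, 0.0]
ft_force: [-2.6, 0.3, 3.6]
finger_gap: 29.9
grip_force: 60.0
```

Run:
```python
from bench import r, vision
from h import *
np.set_printoptions(precision=2,suppress=True,linewidth=200)
st=r.sense(); print(st["time"],st["tool_pos"],st["tcp_rot"],st["ft_force"],st["wrist_torque"])
s=vision.snapshot("side"); cv2.imwrite("pics/raw_s6.png",s["img"])
w=vision.snapshot("wrist"); cv2.imwrite("pics/raw_w6.png",w["img"]); c=cam(w); print(w["eye"],w["attitude"])
for n,p in (("root",(669,22.5,185)),("tip",(637,22.5,194)),("bar",(663.3,22.5,187.5))): print(n,proj(c,p),proj(SD,p))
g=cv2.cvtColor(w["img"],cv2.COLOR_BGR2GRAY)
for x in (300,310,320,330): print(x,g[270:340,x])
```

```text
10.8667 [659.04  22.31 165.69] [-179.87  -42.15    0.02] [-2.62  0.31  3.56] [-0.01  0.04 -0.  ]
[632.71  22.15 304.15] [ 25.29   0.08 -89.95]
root [318.59 290.19] [276.25 233.12]
tip [318.31 400.74] [286.1  232.51]
bar [318.54 306.16] [277.97 232.73]
300 [ 77  77  76  77  79  78  78  79  78  77  76  78  75  75  77  75  77  75  78  76  76  74  76  74  76  75  76  99 126 136 145 150 149 153 153 154 151 145 137 130 121 113  96  83  74  72  74  74  73
  74  74  73  72  72  75  74  77  74  79  81  80  81  80  82  85  82  82  82  81  85]
310 [ 75  75  74  74  79  73  76  73  76  75  74  75  77  74  77  75  75  74  74  74  76  79  81  83  80  82  80 102 124 134 141 146 152 153 156 155 153 146 138 131 125 111  99  95 114 125 126 125 126
 126 126 126 127 126 124 125 127 127 126 125 125 125 126 124 126 125 129 127 125 127]
320 [ 80  78  77  76  79  79  76  79  75  76  78  77  77  76  80  77  74  76  78  77  79  84  83  82  83  85  82  76  75  79  81 122 149 154 154 155 153 147 138 130 124 114 102  96 129 153 152 153 154
 154 154 155 154 152 153 152 153 153 154 153 152 154 155 154 154 154 153 155 155 154]
330 [ 77  73  76  74  75  74  75  75  73  76  75  77  75  76  78  77  74  71  79  72  75  74  73  74  77  74  76  70  71  79  80 121 150 154 156 156 153 148 140 132 125 115 104  87  77  72  74  72  73
  73  75  74  76  69  73  75  75  73  76  74  76  74  75  76  75  75  75  76  76  73]
```

Request:
step_arm(targets=[[[0,0,0.5,0,0,0],[0,0,0.5,0,0,0],[0,0,0.5,0,0,0],[0,0,0.5,0,0,0],[0,0,0.5,0,0,0],[0,0,0.5,0,0,0],[0,0,0.5,0,0,0],[0,0,0.5,0,0,0]]], fingers=-0.6)

```text
time: 11.63
tool_pos: [658.5, 22.3, 165.2]
tcp_rot: [-179.9, -42.1, 0.0]
ft_force: [0.0, 0.2, 0.6]
finger_gap: 68.2
grip_force: 0.0
```

Request:
step_arm(targets=[[[-4,0,4.4,0,0,0],[-10,0,11,0,0,0],[-20,0,22,0,0,0],[-35,0,39,0,0,0],[-50,0,55,0,0,0],[-65,0,72,0,0,0],[-70,0,78,0,0,0],[-70,0,78,0,0,0],[-70,0,78,0,0,0]]])

```text
time: 12.38
tool_pos: [588.9, 22.3, 243.9]
tcp_rot: [-179.9, -42.2, 0.0]
ft_force: [0.4, 0.2, -1.0]
finger_gap: 68.2
grip_force: 0.0
```

Run:
```python
from bench import r, vision
from h import *
np.set_printoptions(precision=2,suppress=True,linewidth=200)
st=r.sense(); print(st["time"],st["tool_pos"],st["tcp_rot"],st["ft_force"],st["joint_pos"])
s=vision.snapshot("side"); cv2.imwrite("pics/raw_s7.png",s["img"])
w=vision.snapshot("wrist"); cv2.imwrite("pics/raw_w7.png",w["img"]); c=cam(w); print(w["eye"],w["attitude"])
for p in ((669,22.5,185),(637,22.5,194),(663.3,22.5,187.5),(621,22.5,88)): print(proj(c,p))
b=cv2.resize(w["img"][150:450,150:490],None,fx=1.17,fy=1.17)
a=cv2.resize(s["img"][190:340,240:340],(400,600),interpolation=cv2.INTER_CUBIC)
o=np.zeros((600,800,3),np.uint8); o[:b.shape[0],:b.shape[1]]=b; o[:,400:]=a; cv2.imwrite("pics/m7.png",o)
```

```text
12.3833 [588.88  22.26 243.9 ] [-179.88  -42.16    0.02] [ 0.42  0.19 -0.96] [ -4.77 -29.72 128.     5.22  39.79  82.43]
[562.52  22.13 381.22] [ 25.19   0.08 -89.95]
[319.11 209.19]
[319.03 256.24]
[319.1  216.13]
[319.25 330.2 ]
```

View pics/m7.png

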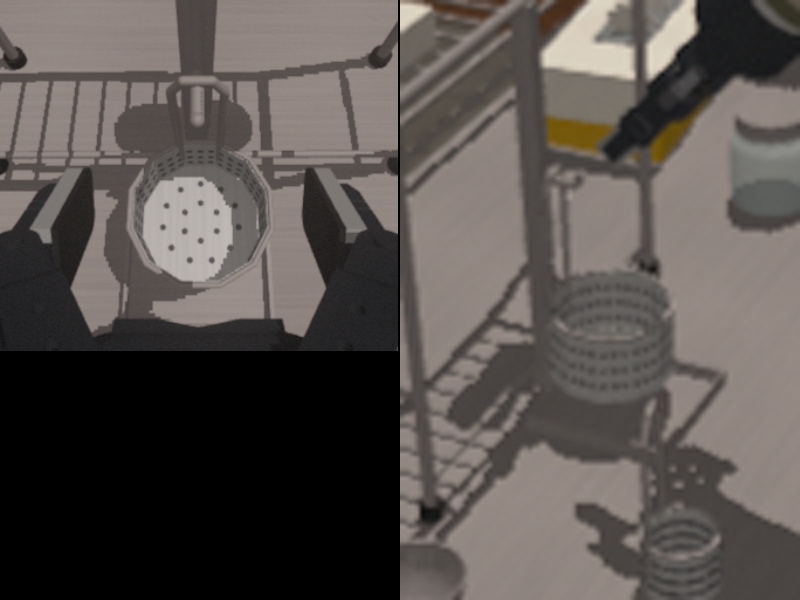

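The large basket hangs on the hook against the upright: the bar is at crop (200,80) in the wrist half and the cup is upright in the side half. Now the medium one.

Request:
step_arm(targets=[[[-10,-10,0,0,0,0.01],[-25,-30,0,0,0,0.03],[-40,-60,0,0,0,0.06],[-55,-92,-3,0,0,0.1],[-70,-124,-8,0,0,0.14],[-85,-156,-15,0,0,0.18],[-100,-188,-24,0,0,0.22],[-115,-218,-33,0,0,0.26],[-130,-242,-42,0,0,0.3],[-145,-260,-50,0,0,0.33],[-153,-269,-56,0,0,0.33],[-153,-269,-56,0,0,0.33]]], fingers=-1)

```text
time: 13.48
tool_pos: [433.6, -248.6, 184.1]
tcp_rot: [-179.5, -42.0, 18.4]
ft_force: [-0.3, -0.3, 0.1]
finger_gap: 85.5
grip_force: 0.0
```

Request:
step_arm(targets=[[[0,0,0,0,0,0],[0,0,0,0,0,0]]])

```text
time: 13.65
tool_pos: [435.8, -246.1, 186.6]
tcp_rot: [-179.7, -42.1, 18.8]
ft_force: [-0.3, -0.5, 0.0]
finger_gap: 85.3
grip_force: 0.0
```

Run:
```python
from bench import r, vision
from h import *
np.set_printoptions(precision=2,suppress=True,linewidth=250)
w=vision.snapshot("wrist"); cv2.imwrite("pics/raw_w8.png",w["img"]); c=cam(w); st=r.sense(); print(st["time"],st["tool_pos"],st["tcp_rot"],st["joint_pos"],w["eye"],w["attitude"])
P=proj(c,(493,-227.3,145.5)); print(P,proj(c,(462.5,-238,48)))
g=cv2.cvtColor(w["img"],cv2.COLOR_BGR2GRAY); x,y=P.astype(int)
for dx in (-12,0,12): print(x+dx,y-30,g[y-30:y+30,x+dx])
for dy in (15,30): print(y+dy,x-50,g[y+dy,x-50:x+50])
```

```text
13.7 [ 435.99 -245.9   187.1 ] [-179.81  -42.06   18.93] [-63.28 -19.64 127.02  44.23  72.22  -6.28] [ 411.21 -254.89  325.18] [ 25.19   0.18 -71.06]
[321.13 228.78] [321.35 332.09]
309 198 [126 129 126 122 124 125 122 128 130 130 129 124 125 130 126 127 127 129 131 126 127 126 128 128 128 123 118 129 133 138 135 125 114 102  83 102 128 125 127 124 123 126 125 127 126 124 122 122 125 125 126 127 127 127 128 125 128 124 124 122]
321 198 [125 126 129 129 126 127 122 123 124 124 125 129 127 127 130 129 128 127 125 126 128 128 128 128 117 114 123 130 135 139 129 118 106  94  91 115 128 132 128 130 125 127 126 125 125 128 125 125 127 123 124 126 129 127 127 127 126 127 129 126]
333 198 [129 129 126 127 126 129 126 125 125 126 122 121 124 124 125 127 127 128 129 130 127 126 126 127 121 119 128 136 138 136 125 114 100  84  98 122 128 129 129 127 129 130 129 127 126 125 127 124 125 124 127 129 124 124 125 129 127 126 126 126]
243 271 [126 129 126 126 128 124 126 126 128 129 129 130 129 119  86  72  76  73  74  77  77  83  86 103 128 128 127 126 126 126 126 126 126 125 125 126 122 125 124 126 125 124 125 127 126 124 127 126 122 125 128 125 123 124 123 126 126 125 126 127 128 127
 125 127 124 126 128 125 127 127 130 128 129 130 131 117  73  67  68  68  70  74  80  79  92 117 130 127 129 129 126 127 128 126 126 125 125 126 128 127]
258 271 [127 127 127 126 127 126 127 125 129 127 127 129 125 127 129 128 116  87  65  70  73  76  79  80  85 101 122 124 122 124 124 124 127 126 128 125 128 127 125 124 125 123 126 124 123 126 125 125 124 127 128 126 126 127 127 126 127 128 126 126 127 127
 125 126 128 128 126 127 125 128 127 128 128 111  72  67  69  69  74  75  79  92 113 126 125 127 126 125 127 128 128 128 127 125 125 127 126 126 127 124]
```

Run:
```python
from bench import r
from h import *
np.set_printoptions(precision=3,suppress=True)
c=cam(dict(mtx=[[396.41,0,319.11],[0,396.41,232.03],[0,0,1]],eye=[411.21,-254.89,325.18],attitude=[25.19,.18,-71.06]))
a,b=plane(c,(309,228.2),145.5),plane(c,(333,227),145.5);y=a-b; t=plane(c,(320.2,227.5),145.5); yaw=np.degrees(np.arctan2(-y[0],y[1])); print(t,yaw)
st=r.sense()
print(go(st,np.array([t[0],t[1],121])-3*dz(42,21),42,21))
```

```text
[ 493.526 -226.626  145.5  ] 22.032126922394824
(array([ 55.66 ,  18.559, -63.874]), array([-0.003,  0.   ,  0.034]))
```

Request:
step_arm(targets=[[[8,3,-9,0,0,0.01],[18,6,-21,0,0,0.02],[28,9,-33,0,0,0.034],[38,13,-44,0,0,0.034],[48,16,-55,0,0,0.034],[55.5,18.5,-63.5,0,0,0.034],[55.5,18.5,-63.5,0,0,0.034],[55.5,18.5,-63.5,0,0,0.034]]])

```text
time: 14.37
tool_pos: [491.4, -226.6, 123.8]
tcp_rot: [-179.8, -42.1, 21.0]
ft_force: [0.1, 0.2, 0.3]
finger_gap: 85.3
grip_force: 0.0
```

Request:
step_arm(targets=[[[0,0,0,0,0,0],[0,0,0,0,0,0],[0,0,0,0,0,0],[0,0,0,0,0,0],[0,0,0,0,0,0],[0,0,0,0,0,0],[0,0,0,0,0,0],[0,0,0,0,0,0],[0,0,0,0,0,0]]], fingers=1, newtons=60)

```text
time: 15.12
tool_pos: [491.4, -228.5, 124.6]
tcp_rot: [-179.9, -42.1, 20.9]
ft_force: [-0.6, 1.3, 5.8]
finger_gap: 36.9
grip_force: 59.5
```

Request:
step_arm(targets=[[[0,0,5,0,0,0],[0,0,15,0,0,0],[0,0,30,0,0,0],[0,0,50,0,0,0],[0,0,72,0,0,0],[0,0,95,0,0,0],[0,0,118,0,0,0],[0,0,138,0,0,0],[0,0,150,0,0,0],[0,0,155,0,0,0],[0,0,155,0,0,0]]])

```text
time: 16.03
tool_pos: [491.2, -228.6, 280.1]
tcp_rot: [180.0, -42.1, 21.0]
ft_force: [-0.6, 0.2, -1.8]
finger_gap: 36.7
grip_force: 60.0
```

Run:
```python
from bench import r
from h import *
np.set_printoptions(precision=3,suppress=True)
st=r.sense(); print(st["time"],st["tool_pos"],st["tcp_rot"],st["ft_force"],st["joint_pos"],st["finger_gap"])
print(go(st,np.array([560,22.5,290])-3*dz(42,0),42,0))
```

```text
16.0333 [ 491.232 -228.595  280.094] [179.968 -42.078  20.98 ] [-0.555  0.214 -1.811] [-55.383 -20.409 117.506  42.245  75.579   5.383] 36.680687670733086
(array([ 66.761, 251.095,  12.136]), array([ 0.   ,  0.001, -0.366]))
```

Request:
step_arm(targets=[[[1,8,1,0,0,0],[5,24,2,0,0,-0.02],[12,48,4,0,0,-0.06],[20,76,6,0,0,-0.1],[28,104,8,0,0,-0.15],[36,132,9,0,0,-0.2],[44,160,10,0,0,-0.25],[51,188,11,0,0,-0.3],[58,214,12,0,0,-0.34],[64,236,12,0,0,-0.366],[66,248,12,0,0,-0.366],[67,251,12,0,0,-0.366]]])

```text
time: 17.03
tool_pos: [557.1, 26.4, 288.2]
tcp_rot: [-179.8, -41.9, 0.1]
ft_force: [-0.2, -0.3, -1.6]
finger_gap: 37.0
grip_force: 60.4
```

Request:
step_arm(targets=[[[0,0,0,0,0,0],[0,0,0,0,0,0],[0,0,0,0,0,0]]])

```text
time: 17.28
tool_pos: [557.7, 21.8, 289.8]
tcp_rot: [-179.9, -42.0, -0.2]
ft_force: [-0.1, -0.3, -1.4]
finger_gap: 36.7
grip_force: 60.4
```

```bash
cat >> h.py <<'E'
def loopbar(w,p,half=20,n=(-8,0,8)):
    "bar centre row at columns near predicted p, and leg edges below"
    c=cam(w); P=proj(c,p); x,y=P.astype(int); g=cv2.cvtColor(w["img"],cv2.COLOR_BGR2GRAY)
    print("pred",P)
    for d in n: print("col",x+d,"rows from",y-half,g[y-half:y+half,x+d])
    return c,g,x,y
E
python3 - <<'E'
from bench import r, vision
from h import *
np.set_printoptions(precision=2,suppress=True,linewidth=300)
w=vision.snapshot("wrist"); cv2.imwrite("pics/raw_w9.png",w["img"]); st=r.sense(); print(st["time"],st["tool_pos"],st["tcp_rot"],st["joint_pos"],w["eye"],w["attitude"])
t=st["tool_pos"]+[3.5,0,20.9]; c,g,x,y=loopbar(w,t)
for d in (0,8,16,24): print("row",y+d,"cols from",x-70,g[y+d,x-70:x+70])
print(proj(c,t+[1,0,0])-proj(c,t), proj(c,(669,22.5,185)),proj(c,(663,22.5,187.5)))
E
```

```text
17.3333 [557.79  21.59 290.16] [-179.86  -42.     -0.2 ] [ -5.2  -38.17 128.36   4.69  48.02  83.14] [531.74  21.73 428.35] [ 25.12   0.08 -90.13]
pred [319.96 308.92]
col 311 rows from 288 [182 182 183 183 182 183 182 181 183 183 182 182 166 129 123 132 141 146 149 152 154 152 151 146 136 130 122 112 103 115 164 183 183 172 156 155 172 184 184 183]
col 319 rows from 288 [ 95 106 154 181 185 186 186 186 186 185 186 185 164 123 125 134 141 146 150 152 153 153 151 143 136 129 122 114 100 117 166 189 187 187 185 187 188 188 187 174]
col 327 rows from 288 [183 184 183 184 185 185 184 186 186 183 185 185 168 137 126 134 141 143 149 152 154 152 149 142 135 127 121 112  97 134 177 189 190 190 190 189 190 188 189 189]
row 308 cols from 249 [127 128 126 128 127 130 127 128 126 128 108  55  47  47  51  46  46  45  44  42  45  41  44  68  90  94  96 101  94  97  95  97  97  98 100 100 103 100 105 101 103 107 120 130 136 142 146 151 152 152 152 153 152 153 152 153 153 152 152 154 152 152 154 152 154 153 154 153 152 155 153 153 152 154
 153 153 154 155 154 154 155 153 154 155 152 155 152 156 153 
[... 1305 characters left out ...]
  96  96  91  69  41  42  39  47  49  43  49  58 102 128 126 127 128]
row 332 cols from 249 [126 127 124  98  48  43  47  47  44  42  38  42  43  44  44  40  43  45  58  71  79  78  80  78  78  76  77  76  74  77  73  72 124 172 183 184 186 186 184 185 184 183 184 184 187 187 187 185 178 162 154 161 178 186 183 184 187 185 184 183 183 183 183 185 185 187 187 186 185 187 184 173 165 169
 184 185 186 189 190 188 186 186 188 191 189 186 187 189 191 192 193 187 163 143 128 103 113 112 112 108 106 111 110 112 112 110 107  96  72  73  74  74  77  75  78  76  78  80  77  77  79  70  46  42  38  36  40  41  41  38  42  37  44  44  44  47  43  81 119 128]
[-0.01 -3.29] [318.1  202.17] [318.09 207.98]
```

Request:
step_arm(targets=[[[0,0,-8,0,0,0],[0,0.5,-22,0,0,0],[0,0.5,-40,0,0,0],[0,0.5,-56,0,0,0],[0,0.5,-64,0,0,0],[0,0.5,-66,0,0,0],[0,0.5,-66,0,0,0]]])

```text
time: 17.92
tool_pos: [557.7, 22.8, 223.9]
tcp_rot: [-179.9, -42.0, -0.2]
ft_force: [-0.5, 0.6, -0.8]
finger_gap: 37.3
grip_force: 60.4
```

Request:
step_arm(targets=[[[5,0,0,0,0,0],[14,0,0,0,0,0],[26,0,0,0,0,0],[40,0,0,0,0,0],[54,0,0,0,0,0],[68,0,0,0,0,0],[80,0,0,0,0,0],[88,0,0,0,0,0],[92,0,0,0,0,0],[93,0,0,0,0,0],[93,0,0,0,0,0],[93,0,0,0,0,0]]])

```text
time: 18.92
tool_pos: [650.9, 23.3, 225.1]
tcp_rot: [-179.9, -42.1, -0.1]
ft_force: [-0.7, -0.7, -0.9]
finger_gap: 36.8
grip_force: 60.4
```

Run:
```python
from bench import r, vision
from h import *
np.set_printoptions(precision=2,suppress=True,linewidth=300)
w=vision.snapshot("wrist"); cv2.imwrite("pics/raw_w10.png",w["img"]); st=r.sense(); print(st["time"],st["tool_pos"],st["tcp_rot"],st["ft_force"])
c9=cam(dict(mtx=w["mtx"],eye=[531.74,21.73,428.35],attitude=[25.12,.08,-90.13])); g=cv2.imread("pics/raw_w9.png",0)
for x in (310,328): print(x,g[190:235,x])
for x in (310,318,328):
  pass
print([ (x,proj(c9,(x,22.5,187.5))) for x in (660,663,666)],proj(c9,(669,22.5,181.5)))
for y in (206,212,230): print(y,g[y,280:356])
```

```text
18.9667 [650.8   23.38 224.96] [-179.87  -42.07   -0.09] [ 0.27  0.15 -0.99]
310 [ 75  75  77  79  76  76  77  77  76  75  76  77  75  75  78  76 107 140 146 147 141 124 104  79  74  75  76  76  77  77  73  76  75  76  73  73  75  72  75  73  74  71  75  73  73]
328 [ 80  81  80  85  89  89  90  87  88  92 100  98  97  99  97  99 120 144 151 149 138 120  96  75  77  77  76  76  80  77  82  78  77  76  80  81  79  77  80  81  80  85  83  83  85]
[(660, array([318.06, 211.84])), (663, array([318.05, 208.  ])), (666, array([318.05, 204.19]))] [318.07 204.62]
206 [121 119 122 120 120 121 120 122 120 121 121 121 123 121 119 131 142 141 140 143 140 143 141 142 142 140 122  96  96  99 107 119 110 111 111 112 114 115 112 113 114 111 112 112 112 113 109 109 120 136 141 143 143 137 123 121 122 122 122 122 118 121 123 123 120 122 122 123 123 123 124 122 124 121
 123 122]
212 [ 85  84  83  83  83  86  84  84  84  84  86  86  86  86  84  87  84  82  83  82  82  84  83  82  80  84  91 102 103 101 104 100 101 101 103 101 100  98 100  99 100  98  99  99 100  97  95  96  96 100 103 110 115 121 125 119  98  88  86  85  85  85  85  82  84  86  85  85  84  83  85  83  84  87
  84  85]
230 [119 120 119 120 109  85  83 101 121 120 121 121 120 121 123 120 121 110  87  74  78  76  75  72 111 125  83  84  77  70  74  74  78  91 114 122 128 137 143 144 140 133 113  76  71  74  72  77  80  82  86  83  81  74  75  73  76  77  83  87  85  84  85  87  83  85  86  84 114 143 145 143 142 145
 144 144]
```

Request:
step_arm(targets=[[[-1.2,-0.8,0,0,0,0],[-1.2,-0.8,-4,0,0,0],[-1.2,-0.8,-10,0,0,0],[-1.2,-0.8,-17,0,0,0],[-1.2,-0.8,-24,0,0,0],[-1.2,-0.8,-31,0,0,0],[-1.2,-0.8,-38,0,0,0],[-1.2,-0.8,-44,0,0,0],[-1.2,-0.8,-49,0,0,0],[-1.2,-0.8,-53,0,0,0],[-1.2,-0.8,-54,0,0,0],[-1.2,-0.8,-54,0,0,0]]])

```text
time: 19.97
tool_pos: [649.7, 22.5, 170.3]
tcp_rot: [-179.9, -42.0, -0.1]
ft_force: [0.1, -0.6, -0.2]
finger_gap: 36.8
grip_force: 60.4
```

Request:
step_arm(targets=[[[1,0,0,0,0,0],[2,0,0,0,0,0],[2,0,0,0,0,0]]])

```text
time: 20.22
tool_pos: [652.4, 22.5, 171.6]
tcp_rot: [-179.9, -42.1, -0.1]
ft_force: [-0.1, -0.3, -0.5]
finger_gap: 36.8
grip_force: 60.4
```

Request:
step_arm(targets=[[[0.7,0,0,0,0,0],[1.5,0,0,0,0,0],[2,0,0,0,0,0],[2,0,0,0,0,0]]])

```text
time: 20.55
tool_pos: [654.0, 22.5, 171.0]
tcp_rot: [-179.9, -42.1, -0.1]
ft_force: [-0.6, -0.2, -0.9]
finger_gap: 36.6
grip_force: 60.4
```

Request:
step_arm(targets=[[[0.7,0,0,0,0,0],[1.5,0,0,0,0,0],[2,0,0,0,0,0],[2,0,0,0,0,0]]])

```text
time: 20.88
tool_pos: [655.8, 22.5, 170.7]
tcp_rot: [-179.9, -42.0, -0.1]
ft_force: [-1.8, 0.6, 0.3]
finger_gap: 37.3
grip_force: 60.6
```

Run:
```python
from bench import r, vision
from h import *
np.set_printoptions(precision=2,suppress=True,linewidth=300)
w=vision.snapshot("wrist"); cv2.imwrite("pics/raw_w11.png",w["img"]); st=r.sense(); print(st["time"],st["tool_pos"],st["ft_force"])
c=cam(w); g=cv2.cvtColor(w["img"],cv2.COLOR_BGR2GRAY)
print("med",proj(c,st["tool_pos"]+[3.6,0,20.9]),[(x,proj(c,(x,22.5,187.5))) for x in (662,666)])
for x in (300,306,312,326,332,338): print(x,g[270:335,x])
```

```text
20.9333 [655.79  22.55 170.72] [-1.   -0.1  -0.49]
med [319.17 309.26] [(662, array([319.33, 304.3 ])), (666, array([319.31, 291.9 ]))]
300 [ 78  77  76  79  78  77  74  77  76  77  77  77  73  72  76  77  74  77  77  78  76  82 109 130 139 144 149 151 152 151 137 118 126 135 145 147 152 153 154 153 149 143 135 130 121 110  97  80  77  77  79  81  82  83  83  84  87  83  81  81  81  81  83  85  82]
306 [ 74  76  79  77  78  77  75  78  78  77  78  77  76  77  77  79  79  78  77  76  76  79 106 126 137 143 148 152 152 153 138 121 128 138 144 150 151 154 154 154 149 141 134 129 119 109  94  79  75  75  74  74  74  75  74  74  76  74  77  76  77  75  75  78  77]
312 [ 76  71  74  77  75  75  75  72  75  76  75  73  73  74  75  77  81  83  81  82  83  85 102 125 135 142 148 151 152 153 139 122 129 140 144 147 151 155 155 152 149 141 134 127 118 109  94  84  83  82  84  84  82  80  81 110 130 130 131 131 128 130 131 131 130]
326 [ 75  73  73  73  73  74  76  73  75  76  76  73  75  76  74  74  75  77  79  77  77  76  77  74  78 117 146 149 152 155 136 116 131 138 145 147 152 156 155 155 150 141 136 127 118 107  90  76  77  76  76  76  78  77  79  99 124 129 129 131 131 131 132 132 131]
332 [ 76  80  78  75  75  77  77  75  77  76  79  73  75  79  77  77  76  75  77  78  75  77  72  72  77 116 147 150 152 154 138 119 132 139 145 148 152 155 155 152 150 140 133 127 115 107  87  77  75  75  72  75  73  74  76  76  72  74  75  73  71  77  74  80  78]
338 [ 76  76  78  78  76  74  77  76  78  76  75  77  76  75  75  75  76  75  76  73  72  71  72  74  78 118 144 149 153 155 139 119 132 138 145 150 153 156 156 153 150 144 133 125 117 105  89  81  83  84  81  84  82  84  82  81  85  85  82  82  81  81  80  86  84]
```

Request:
step_arm(targets=[[[-1,0,0,0,0,0],[-2,0,0,0,0,0],[-3,0,0,0,0,0],[-3,0,0,0,0,0],[-3,0,0,0,0,0]]])

```text
time: 21.35
tool_pos: [652.8, 22.5, 170.9]
tcp_rot: [-179.9, -42.1, -0.1]
ft_force: [0.3, 0.2, -0.6]
finger_gap: 36.8
grip_force: 60.6
```

Request:
step_arm(targets=[[[0,0,-1,0,0,0],[0,0,-2,0,0,0],[0,0,-3,0,0,0],[0,0,-3,0,0,0]]])

```text
time: 21.68
tool_pos: [652.7, 22.5, 167.4]
tcp_rot: [-179.9, -42.0, -0.1]
ft_force: [0.0, 0.0, -1.3]
finger_gap: 36.9
grip_force: 60.6
```

Request:
step_arm(targets=[[[0,0,-0.5,0,0,0],[0,0,-1,0,0,0],[0,0,-1,0,0,0]]])

```text
time: 21.93
tool_pos: [652.8, 22.5, 166.7]
tcp_rot: [-179.9, -42.0, -0.1]
ft_force: [0.3, 0.1, -1.5]
finger_gap: 37.0
grip_force: 60.6
```

Run:
```python
from bench import r, vision
from h import *
np.set_printoptions(precision=2,suppress=True,linewidth=300)
w=vision.snapshot("wrist"); cv2.imwrite("pics/raw_w12.png",w["img"]); st=r.sense(); print(st["time"],st["tool_pos"],st["ft_force"],st["wrist_torque"])
c=cam(w); g=cv2.cvtColor(w["img"],cv2.COLOR_BGR2GRAY)
print("med",proj(c,st["tool_pos"]+[3.6,0,20.9]),[(x,proj(c,(x,22.5,187.5))) for x in (662,666)])
for x in (306,332): print(x,g[270:345,x])
```

```text
21.9833 [652.81  22.55 166.74] [-0.49 -1.45 -1.58] [-0.03  0.39 -0.  ]
med [319.11 309.03] [(662, array([319.26, 291.12])), (666, array([319.24, 278.66]))]
306 [ 75  76  77  76  75  77  75  76  77 102 125 136 141 147 149 153 154 151 149 140 131 122 115 106  90  81  76  76  76  77  75 100 122 133 138 146 149 152 155 153 151 145 138 131 123 115 102  85  76  74  76  75  78  78  77  77  75  76  79  76  77  79  77  80  80  80  84  81  82  83  85  83  83  78
  81]
332 [ 77  76  78  75  78  75  76  75  78  76  76  79 120 147 152 153 155 153 149 139 134 127 115 105  89  76  72  73  75  76  80 105 126 136 143 147 151 153 156 154 151 146 136 129 122 111  99  83  73  74  74  75  72  75  76  78  77  80  77  82  83  81  77  81  86  92  92  86  85  94  99  95  89  72
  68]
```

Request:
step_arm(targets=[[[0,0,-0.5,0,0,0],[0,0,-1,0,0,0],[0,0,-1,0,0,0],[0,0,-1,0,0,0]]])

```text
time: 22.32
tool_pos: [653.1, 22.5, 166.2]
tcp_rot: [-179.9, -42.1, -0.1]
ft_force: [-0.6, 0.6, 0.8]
finger_gap: 36.7
grip_force: 60.6
```

Request:
step_arm(targets=[[[0,0,-0.5,0,0,0],[0,0,-0.5,0,0,0],[0,0,-0.5,0,0,0]]])

```text
time: 22.57
tool_pos: [653.3, 22.5, 166.0]
tcp_rot: [-179.9, -42.1, -0.1]
ft_force: [-2.1, -0.8, 3.8]
finger_gap: 36.8
grip_force: 60.9
```

Request:
step_arm(targets=[[[0,0,0.5,0,0,0],[0,0,0.5,0,0,0],[0,0,0.5,0,0,0],[0,0,0.5,0,0,0],[0,0,0.5,0,0,0],[0,0,0.5,0,0,0],[0,0,0.5,0,0,0],[0,0,0.5,0,0,0]]], fingers=-0.7)

```text
time: 23.23
tool_pos: [652.8, 22.5, 165.7]
tcp_rot: [-179.9, -42.1, -0.1]
ft_force: [-1.4, 0.2, 0.5]
finger_gap: 72.6
grip_force: 0.0
```

Request:
step_arm(targets=[[[-4,0,4.4,0,0,0],[-10,0,11,0,0,0],[-20,0,22,0,0,0],[-35,0,39,0,0,0],[-50,0,55,0,0,0],[-65,0,72,0,0,0],[-70,0,78,0,0,0],[-70,0,78,0,0,0],[-70,0,78,0,0,0]]])

```text
time: 23.98
tool_pos: [583.2, 22.5, 244.4]
tcp_rot: [-179.9, -42.2, -0.1]
ft_force: [0.0, 0.7, -1.1]
finger_gap: 72.4
grip_force: 0.0
```

Run:
```python
from bench import r, vision
from h import *
np.set_printoptions(precision=2,suppress=True,linewidth=300)
w=vision.snapshot("wrist"); cv2.imwrite("pics/raw_w13.png",w["img"]); s=vision.snapshot("side"); cv2.imwrite("pics/raw_s13.png",s["img"]); st=r.sense(); print(st["time"],st["tool_pos"],st["ft_force"])
c=cam(w); g=cv2.cvtColor(w["img"],cv2.COLOR_BGR2GRAY)
print([(x,proj(c,(x,22.5,187.5))) for x in (656,664)],"rims L M",proj(c,(664-42.5,22.5,88)),proj(c,(656-31,22.5,90)))
for x in (306,312,327,332): print(x,g[200:250,x])
print(go(st,np.array([504.5,184.5,112])-90*dz(42,6),42,6))
```

```text
24.0833 [582.74  22.53 242.46] [ 0.66 -0.41  0.16]
[(656, array([319.12, 220.83])), (664, array([319.11, 208.11]))] rims L M [319.35 323.01] [319.34 317.68]
306 [ 70  75  74  73  73 103 133 140 144 140 131 119 103  84  70  67  66  67  70  91 119 130 130 126 120 108  93  77  73  70  73  73  74  73  78  77  75  74  77  81  76  79  80  80  76  78  73  76  79  78]
312 [ 73  71  73  76  75 107 133 140 142 141 131 116 103  83  71  73  73  73  81 113 136 141 144 138 127 115  96  79  69  70  76  77  76  76  77  78  76  76  75  78  78  77  75  81  77  78  73  71  69  66]
327 [ 71  72  72  70  71  74 114 141 143 141 129 113  98  81  70  73  72  82 113 136 143 147 140 127 114  96  80  67  68  69  71  69  71  69  71  70  71  67  72  69  73  69  69  69  74  70  69  68  69  71]
332 [116 121 118 115 115 100 115 141 147 141 130 118 101  83  79  70  98 121 131 138 143 144 136 124 108  87  95 124 136 135 135 132 113  77  82  80  81  79  81  79  80  82  78  79  76  77  76  77  76  78]
(array([-138.14,  155.68,  -63.58]), array([-0. , -0. ,  0.1]))
```

Request:
step_arm(targets=[[[-15,5,0,0,0,0],[-35,15,-2,0,0,0.01],[-58,35,-6,0,0,0.03],[-80,60,-12,0,0,0.05],[-100,88,-22,0,0,0.07],[-116,114,-34,0,0,0.09],[-128,136,-48,0,0,0.1],[-135,150,-58,0,0,0.1],[-138,156,-63.5,0,0,0.1],[-138,156,-63.5,0,0,0.1],[-138,156,-63.5,0,0,0.1]]], fingers=-1)

```text
time: 25.0
tool_pos: [454.0, 186.0, 184.0]
tcp_rot: [179.7, -41.2, 5.8]
ft_force: [0.4, -0.8, 0.5]
finger_gap: 85.2
grip_force: 0.0
```

Run:
```python
from bench import r, vision
from h import *
np.set_printoptions(precision=2,suppress=True,linewidth=300)
w=vision.snapshot("wrist"); cv2.imwrite("pics/raw_w14.png",w["img"]); st=r.sense(); print(st["time"],st["tool_pos"],st["tcp_rot"],st["joint_pos"],w["eye"],w["attitude"])
c,g,x,y=loopbar(w,(504.5,184.5,136.5),30,(-12,0,12))
print(proj(c,(488,182.3,41)))
for d in (14,24,34): print("row",y+d,"cols from",x-70,g[y+d,x-70:x+70])
g4=cv2.imread("pics/raw_w4.png",0); print(g4[236:292,318]);print(g4[236:292,321])
```

```text
25.05 [454.48 185.52 184.73] [179.72 -41.3    5.74] [ 25.22 -45.38 143.07 -18.77  44.31 118.57] [429.97 184.4  322.84] [ 24.37  -0.25 -84.43]
pred [331.58 250.49]
col 319 rows from 220 [133 136 136 136 135 136 134 135 136 133 134 136 139 138 134 134 136 138 136 136 133 136 138 139 132 125 131 140 144 149 137 127 117 101  96 123 136 135 135 136 137 137 134 138 135 133 136 136 139 141 140 136 139 139 136 138 137 137 137 135]
col 331 rows from 220 [136 134 134 137 138 136 135 135 136 135 134 135 140 139 137 134 134 137 138 137 137 135 131 124 127 135 144 147 143 132 124 109  96 118 138 140 140 138 136 136 137 137 136 137 137 138 136 135 137 139 139 138 138 139 139 139 138 140 141 137]
col 343 rows from 220 [135 137 136 135 137 137 136 136 137 137 137 135 135 140 141 140 135 135 136 139 139 136 139 137 134 125 127 133 133 131 127 118 108  94  94 120 140 140 139 135 137 135 137 134 134 136 137 135 135 136 139 140 140 137 138 139 138 138 141 139]
[328.25 322.33]
row 264 cols from 261 [140 138 138 138 138 138 138 138 137 139 139 139 137 137 135 137 125  97 102 106 103 104  98  95  96  89  8
[... 1377 characters left out ...]
137 138 138 137 137 135 134 111  69  75  73  76  78  79  92 123 137 136 137 138 136 135 137 137 136 135 137 136 136 138 135 135 137 135 136 138 133 134 135 137 136 138 136 138 136 136 137 137 138 137 137 138 138 138 140 139 139 140 138 138 139 139]
[ 74  79  78  76  75  77  77  76  85  86  85  86  87  86 117 140 139 137 138 138 139 141 139 138 139 138 141 139 139 140 138 138 138 140 141 138 140 139 140 138 136 124 125 135 139 139 139 136 133 123 111  95  79  72  72  74]
[ 79  77  79  80  79  77  76  79  82  84  85  81  82  84 124 151 150 151 150 151 152 151 153 151 153 152 152 151 152 151 151 151 153 153 151 152 153 153 152 152 147 133 131 142 147 156 153 147 140 129 118 103  82  71  73  76]
```

Run:
```python
from h import *
np.set_printoptions(precision=2,suppress=True,linewidth=300)
g2=cv2.imread("pics/w2.png",0); print("w2 rows 20..",g2[20:60,338],g2[20:60,336])
c2=cam(dict(mtx=[[396.41,0,319.11],[0,396.41,232.03],[0,0,1]],eye=[436.13,37.98,474.36],attitude=[11.48,-.11,-89.83]))
print([(x,proj(c2,(x,22.5,185))[1]) for x in (664,668)],proj(c2,(668,22.5,0)))
c=cam(dict(mtx=[[396.41,0,319.11],[0,396.41,232.03],[0,0,1]],eye=[429.97,184.4,322.84],attitude=[24.37,-.25,-84.43])); g=cv2.imread("pics/raw_w14.png",0)
for x in range(298,346,4):
    col=g[236:268,x].astype(int); print(x,col)
```

```text
w2 rows 20.. [ 61  64  61  59  62  64  63  69  71  77  74  74  94 124 133 132 135 132 132 133 132 132 133 132 131 133 132 132 130 124 128 133 134 124 112 102  89  67  60  60] [ 63  61  62  63  62  63  62  70  72  71  74  73  77 102 122 124 119 120 120 122 121 122 119 119 121 120 120 120 119 115 110 111 111 106  98  83  72  63  60  59]
[(664, np.float64(32.382185862190155)), (668, np.float64(28.151682592788706))] [330.94 129.04]
298 [136 133 132 132 138 135 137 138 138 135 136 135 136 126 105 101 106 109 108 105 103  98  95  85  98 127 136 133 132 134 136 138]
302 [136 133 132 133 135 136 136 135 136 135 135 122 104 104 108 108 109 105 102 101  94  82  99 128 133 136 134 131 132 133 136 137]
306 [135 136 134 131 134 135 137 137 136 136 128 123 136 138 140 138 128 120 105  89  93 120 136 135 134 133 135 134 132 134 134 140]
310 [135 137 135 133 133 135 137 136 136 129 123 131 136 144 146 141 127 119 103 100 122 134 133 138 135 134 136 135 133 132 133 137]
314 [134 137 134 134 133 136 139 138 135 127 125 135 143 143 143 132 122 110  94 111 134 131 137 137 137 135 133 136 135 134 132 137
[... 239 characters left out ...]
8 136 135 135 136 134 132 133]
326 [133 137 135 136 135 134 137 130 122 130 140 145 146 139 129 118 104  96 122 138 136 137 134 133 134 136 134 136 137 134 133 133]
330 [136 134 137 136 136 132 137 130 128 137 142 145 144 134 123 111  94 116 137 138 137 135 135 135 135 136 135 135 137 135 132 135]
334 [136 135 138 135 136 134 127 121 133 138 145 146 140 128 118 103  95 122 136 137 137 139 135 134 135 138 136 135 139 135 136 134]
338 [135 135 135 136 137 136 137 131 126 131 133 134 129 123 114 108  90  98 127 136 137 137 135 136 136 137 135 134 135 137 135 133]
342 [134 132 138 137 134 139 137 135 129 123 132 134 132 130 124 114 106  89  97 126 137 137 137 136 134 135 136 135 136 137 138 134]
```

Run:
```python
from bench import r
from h import *
np.set_printoptions(precision=3,suppress=True)
c=cam(dict(mtx=[[396.41,0,319.11],[0,396.41,232.03],[0,0,1]],eye=[429.97,184.4,322.84],attitude=[24.37,-.25,-84.43]))
a,b=plane(c,(306,251),136.5),plane(c,(334,247.4),136.5);y=a-b; t=plane(c,(320,249.2),136.5); yaw=np.degrees(np.arctan2(-y[0],y[1])); print(t,yaw)
L,Rr=plane(c,(285.5,279),112),plane(c,(351,279),112); print((L+Rr)/2)
st=r.sense(); print(st["tool_pos"],st["tcp_rot"])
for k in (55,3): print(go(st,np.array([t[0],t[1],112])-k*dz(42,14),42,14))
```

```text
[504.611 190.41  136.5  ] 13.548837809133747
[496.631 190.449 112.   ]
[454.48  185.525 184.732] [179.723 -41.303   5.735]
(array([ 14.421,  -4.018, -31.859]), array([ 0.006, -0.011,  0.147]))
(array([ 48.183,   4.399, -70.503]), array([ 0.006, -0.011,  0.147]))
```

Request:
step_arm(targets=[[[5,-1,-10,0,0,0.05],[10,-3,-20,0,-0.005,0.1],[14.5,-4,-32,0.006,-0.011,0.147],[14.5,-4,-32,0.006,-0.011,0.147],[14.5,-4,-32,0.006,-0.011,0.147]]])

```text
time: 25.47
tool_pos: [481.0, 185.5, 157.4]
tcp_rot: [180.0, -41.3, 13.5]
ft_force: [0.3, 0.2, -0.1]
finger_gap: 85.5
grip_force: 0.0
```

Run:
```python
from bench import r, vision
from h import *
np.set_printoptions(precision=3,suppress=True,linewidth=300)
w=vision.snapshot("wrist"); st=r.sense(); print(st["time"],st["tool_pos"],st["tcp_rot"],st["joint_pos"])
c,g,x,y=loopbar(w,(504.6,190.4,136.5),14,(-10,0,10))
for d in (22,32): print(y+d,x-60,g[y+d,x-60:x+60])
print(go(st,np.array([504.6,190.4,112])-3*dz(42,14),42,14))
```

```text
25.5167 [480.933 186.113 158.06 ] [179.975 -41.385  13.569] [ 16.977 -39.893 143.059  -3.917  35.564  95.746]
pred [321.122 284.879]
col 311 rows from 270 [137 138 136 136 136 137 135 139 131 119 121 131 139 143 146 145 138 129 120 105  94 116 138 135 137 136 138 138]
col 321 rows from 270 [138 138 136 137 137 134 135 135 128 119 123 133 139 143 147 145 137 129 120 107  97 120 139 138 138 138 136 138]
col 331 rows from 270 [139 139 139 139 135 137 137 137 128 117 123 132 138 143 145 145 139 129 122 108  95 120 142 139 137 136 138 140]
306 261 [135 135 132 136 136 136 136 136 136 140 138 138 136 132 108  72  75  80  79  83  85  87  81  72  83 118 136 136 138 135 138 137 137 137 137 135 138 135 134 136 135 137 137 137 134 135 137 137 137 137 135 136 136 137 135 138 139 139 138 139 138 138 137 135 135 137 138 136 137 136 135 136 136 136
 136 136 134 135 135 135 133 134 135 135 136 135 137 137 138 141 137 140 139 139 141 128  96  70  71  72  73  74  78  77  80  84 104 129 140 139 138 139 136 140 136 138 136 137 137 134]
316 261 [138 137 139 139 137 136 136 137 135 135 136 135 136 134 134 136 136 130 106  74  74  74  78  82  83  89  87  89 116 138 137 137 139 140 137 138 137 138 137 135 130 123 120 118 127 136 142 148 148 142 137 136 137 135 136 138 135 134 135 135 136 136 133 137 137 136 136 136 137 136 136 138 142 142
 140 137 128 124 132 133 138 138 139 138 139 137 138 138 138 140 136 135 113  71  68  71  75  74  77  78  82  91 117 138 138 138 138 137 135 135 136 135 136 137 136 138 136 136 135 136]
(array([ 21.719,   3.802, -43.831]), array([ 0.003, -0.01 ,  0.008]))
```

Request:
step_arm(targets=[[[5,1,-10,0,0,0],[10,2,-20,0.003,-0.01,0.008],[15,3,-30,0.003,-0.01,0.008],[20,3.5,-40,0.003,-0.01,0.008],[21.7,3.8,-43.8,0.003,-0.01,0.008],[21.7,3.8,-43.8,0.003,-0.01,0.008],[21.7,3.8,-43.8,0.003,-0.01,0.008]]])

```text
time: 26.1
tool_pos: [502.3, 191.5, 114.7]
tcp_rot: [180.0, -42.0, 14.3]
ft_force: [1.4, -0.4, -0.3]
finger_gap: 85.4
grip_force: 0.0
```

Request:
step_arm(targets=[[[0,0,0,0,0,0],[0,0,0,0,0,0],[0,0,0,0,0,0],[0,0,0,0,0,0],[0,0,0,0,0,0],[0,0,0,0,0,0],[0,0,0,0,0,0],[0,0,0,0,0,0],[0,0,0,0,0,0]]], fingers=1, newtons=60)

```text
time: 26.85
tool_pos: [503.1, 191.6, 115.3]
tcp_rot: [180.0, -42.1, 14.3]
ft_force: [-0.8, -0.6, 5.7]
finger_gap: 43.9
grip_force: 60.7
```

Request:
step_arm(targets=[[[0,0,5,0,0,0],[1,0,15,0,0,0],[4,0,30,0,0,0],[8,0,50,0,0,0],[14,0,72,0,0,0],[20,0,95,0,0,0],[26,0,118,0,0,0],[32,0,140,0,0,0],[36,0,155,0,0,0],[38,0,164,0,0,0],[38,0,165,0,0,0],[38,0,165,0,0,0]]])

```text
time: 27.85
tool_pos: [540.0, 191.3, 278.5]
tcp_rot: [180.0, -42.0, 14.3]
ft_force: [-0.8, -0.4, -1.1]
finger_gap: 43.9
grip_force: 60.9
```

Run:
```python
from bench import r
from h import *
np.set_printoptions(precision=3,suppress=True)
st=r.sense(); print(st["time"],st["tool_pos"],st["tcp_rot"],st["ft_force"],st["joint_pos"],st["finger_gap"])
print(go(st,np.array([560,22.5,285])-3*dz(42,0),42,0))
```

```text
27.85 [540.045 191.257 278.491] [179.985 -41.964  14.277] [-0.826 -0.448 -1.083] [ 14.454 -34.318 127.223  -0.188  45.132  90.264] 43.87326365241154
(array([  17.947, -168.757,    8.739]), array([ 0.   , -0.001, -0.249]))
```

Request:
step_arm(targets=[[[1,-8,1,0,0,-0.01],[3,-24,2,0,0,-0.03],[6,-46,4,0,0,-0.06],[9,-72,6,0,0,-0.1],[12,-98,7,0,0,-0.14],[14,-124,8,0,0,-0.18],[16,-146,9,0,0,-0.22],[17,-160,9,0,0,-0.249],[18,-167,9,0,0,-0.249],[18,-169,9,0,0,-0.249],[18,-169,9,0,0,-0.249],[18,-169,9,0,0,-0.249]]])

```text
time: 28.85
tool_pos: [558.1, 22.6, 287.4]
tcp_rot: [-180.0, -42.0, -0.0]
ft_force: [0.5, -0.4, -1.3]
finger_gap: 43.9
grip_force: 61.1
```

Run:
```python
from bench import r, vision
from h import *
np.set_printoptions(precision=2,suppress=True,linewidth=300)
w=vision.snapshot("wrist"); cv2.imwrite("pics/raw_w15.png",w["img"]); st=r.sense(); print(st["time"],st["tool_pos"],st["tcp_rot"],st["joint_pos"],w["eye"],w["attitude"])
t=st["tool_pos"]+[3.5,0,21.2]; c,g,x,y=loopbar(w,t)
for d in (0,): print("row",y+d,"cols from",x-70,g[y+d,x-70:x+70])
print(proj(c,t+[1,0,0])-proj(c,t), [(q,proj(c,(q,22.5,187.5))) for q in (663.4,655,644)])
for q in (308,328): print(q,g[195:245,q])
for q in (207,222,240): print(q,g[q,270:370])
```

```text
28.9 [558.14  22.8  287.56] [-180.    -41.98    0.03] [ -4.99 -37.99 128.51   4.54  47.7   83.21] [532.18  22.67 425.89] [ 25.1   -0.01 -90.06]
pred [318.49 308.96]
col 310 rows from 288 [186 185 181 181 186 184 184 184 185 184 185 184 185 163 111  86 102 122 131 139 144 148 150 150 150 151 146 137 130 122 115 104 101 155 185 185 185 186 185 186]
col 318 rows from 288 [127 173 187 187 187 187 186 182 152  97 106 158 183 189 188 179 150 122 131 139 142 146 147 151 153 149 147 139 131 119 108 107 102 157 188 189 189 188 188 187]
col 326 rows from 288 [186 188 187 188 187 190 188 189 188 188 189 190 189 187 182 175 145 120 130 138 142 147 151 152 154 150 144 138 132 118 106 107  98 156 189 189 188 188 187 182]
row 308 cols from 248 [119  87  44  48  43  45  46  44  37  39  43  41  41  40  46  58  82  82  84  91 120 148 152 148 145 108  94  78  85  89  89  92  95  99 102 103 104 105 105 107 107 110 119 129 133 140 141 145 143 143 142 145 145 144 143 144 142 142 142 144 143 144 144 140 144 145 141 144 144 143 142 144 143 142
 144 143 145 143 142 144 142 144 143 143 142 142 143 144 142 143
[... 1247 characters left out ...]
108 104 101 101 102  99  95  95  89  84  80  78  74  74  76  72  75  75  78  97 115 120 123 110  81  82  76  71  74  75  76  75 116 148 142 131 109  84  77  82  91  97 105 111 119 124 125
 130 133 130 109 117 147 146 148 147 148 147 146 146 148 148 147 149 146 147 147 129  87  86  87  85  86]
240 [ 80  84  84  82  85  84  82  81  84  83  84  81  83  83  83  82  82  84  83  82  81  82  83  81  76  78  75  79  75  74  68  74  77  78  75  72  76  83  82  76  70  73  75  75  74  72  71  74  76  73  73  72  73  74  69  73  75  78  83  81  81  80  82  79  73  76  77  77  71  77  78  73  78  84
  87  84  86  82  84  84  85  81  83  82  84  84  87  98 130 142 141 141 142 142 142 123  82  85  84  81]
```

Request:
step_arm(targets=[[[0,0,-8,0,0,0],[0,-1,-22,0,0,0],[0,-1.5,-40,0,0,0],[0,-1.5,-54,0,0,0],[0,-1.5,-62,0,0,0],[0,-1.5,-64,0,0,0],[0,-1.5,-64,0,0,0]]])

```text
time: 29.48
tool_pos: [558.0, 21.2, 223.2]
tcp_rot: [180.0, -41.9, 0.0]
ft_force: [-0.7, -0.7, 0.1]
finger_gap: 43.8
grip_force: 61.1
```

Request:
step_arm(targets=[[[5,0,0,0,0,0],[14,0,0,0,0,0],[26,0,0,0,0,0],[40,0,0,0,0,0],[54,0,0,0,0,0],[66,0,0,0,0,0],[75,0,0,0,0,0],[81,0,0,0,0,0],[83,0,0,0,0,0],[83,0,0,0,0,0],[83,0,0,0,0,0]]])

```text
time: 30.4
tool_pos: [641.4, 20.9, 224.4]
tcp_rot: [180.0, -42.0, 0.0]
ft_force: [0.4, 0.4, -1.2]
finger_gap: 43.9
grip_force: 61.1
```

Request:
step_arm(targets=[[[0,0,-3,0,0,0],[0,0,-8,0,0,0],[0,0,-13,0,0,0],[0,0,-18,0,0,0],[0,0,-22,0,0,0],[0,0,-24,0,0,0],[0,0,-24,0,0,0]]])

```text
time: 30.98
tool_pos: [640.9, 20.9, 198.9]
tcp_rot: [180.0, -41.9, 0.0]
ft_force: [-0.1, 1.6, -1.5]
finger_gap: 43.9
grip_force: 61.1
```

Run:
```python
from bench import r, vision
from h import *
np.set_printoptions(precision=2,suppress=True,linewidth=300)
w=vision.snapshot("wrist"); cv2.imwrite("pics/raw_w16.png",w["img"]); s=vision.snapshot("side"); cv2.imwrite("pics/raw_s16.png",s["img"]); st=r.sense(); print(st["time"],st["tool_pos"],st["tcp_rot"],st["ft_force"],w["eye"],w["attitude"])
b=w["img"][180:480,120:520]
a=cv2.resize(s["img"][190:300,240:340],(400,440),interpolation=cv2.INTER_CUBIC)
o=np.zeros((440,800,3),np.uint8); o[:300,:400]=b; o[:,400:]=a; cv2.imwrite("pics/m16.png",o)
```

```text
31.0833 [641.43  20.85 200.14] [179.98 -42.02   0.01] [ 0.15  0.03 -0.52] [615.05  21.02 337.49] [ 25.08  -0.02 -90.05]
```

View pics/m16.png

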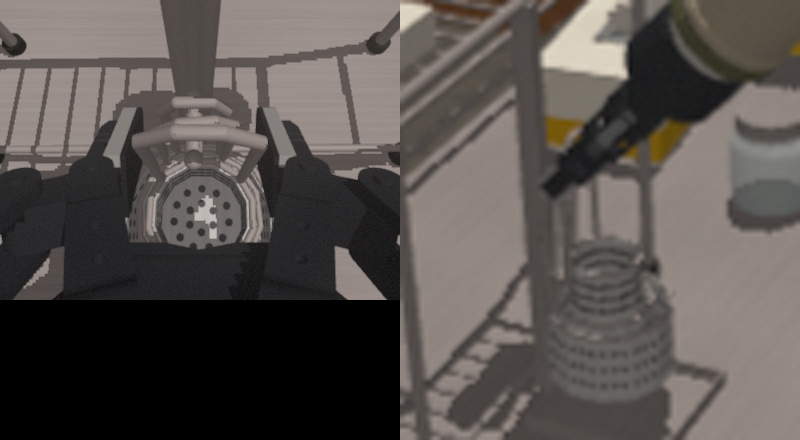

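The small cup is entering the medium cup, concentric in the wrist half (ring near (203,210)), with the medium sitting inside the large in the side half. I'll keep lowering.

Request:
step_arm(targets=[[[0,0,-3,0,0,0],[0,0,-7,0,0,0],[0,0,-11,0,0,0],[0,0,-15,0,0,0],[0,0,-18,0,0,0],[0,0,-20,0,0,0],[0,0,-20,0,0,0],[0,0,-20,0,0,0]]])

```text
time: 31.75
tool_pos: [641.3, 20.9, 180.0]
tcp_rot: [180.0, -42.0, 0.0]
ft_force: [-0.6, 0.3, 0.0]
finger_gap: 44.3
grip_force: 61.1
```

Request:
step_arm(targets=[[[1,0,0,0,0,0],[2,0,0,0,0,0],[3,0,0,0,0,0],[3,0,0,0,0,0],[3,0,0,0,0,0]]])

```text
time: 32.17
tool_pos: [644.5, 20.8, 180.4]
tcp_rot: [180.0, -42.0, 0.0]
ft_force: [0.0, 0.5, -1.2]
finger_gap: 43.9
grip_force: 61.1
```

```bash
cat > bars.py <<'E'
from bench import r, vision
from h import *
np.set_printoptions(precision=2,suppress=True,linewidth=300)
w=vision.snapshot("wrist"); st=r.sense(); print(st["time"],st["tool_pos"],st["ft_force"])
cv2.imwrite(f"pics/raw_{st['time']:.2f}.png",w["img"])
c=cam(w); g=cv2.cvtColor(w["img"],cv2.COLOR_BGR2GRAY)
print("small",proj(c,st["tool_pos"]+[2.4,0,21.2]),[(q,proj(c,(q,22.5,187.5))[1]) for q in (644,648,654,658,663,666)])
y=int(proj(c,(668,22.5,187.5))[1])
for x in (306,332): print(x,y,g[y:y+95,x])
E
python3 bars.py
```

```text
32.2167 [644.46  20.86 180.27] [-0.34 -0.11 -0.86]
small [319.28 313.35] [(644, np.float64(332.24678383554067)), (648, np.float64(320.03530980661435)), (654, np.float64(302.2996803612508)), (658, np.float64(290.8466300979719)), (663, np.float64(276.92804770045734)), (666, np.float64(268.78123576412156))]
306 263 [ 75  77  80  79  81  82 101 127 137 141 147 151 152 151 145 137 131 120 107  94  87  94  98 100 101 108 114 115 116 116 120 132 141 145 148 152 155 150 147 136 128 118 121 131 139 143 148 150 151 151 150 145 136 128 123 114 104  89  83  83  82  83  84  81  83  78  78  75  73  85  99 107 113 118
 120 122 125 124 123 122 123 117 115 109 108  99  91  79  58  66  82  69  62  76  75]
332 263 [ 75  75  74  76  74  75  77  76 117 145 150 153 152 150 145 136 128 118 106  91  76  77  78  77  79  79  83  90 113 129 138 145 149 152 155 155 146 140 130 123 111 107 116 129 136 143 147 149 152 153 153 147 141 132 126 118 108  93  82  77  81  85  92  91  84  88  96  84  81  84  89  91  85  84
  79  78  82  85  92  90  83  88 102 102  92  89  71  65  82  68  70  78  62  76 100]
```

Request:
step_arm(targets=[[[-0.5,0.5,-2,0,0,0],[-0.5,0.5,-5,0,0,0],[-0.5,0.5,-8,0,0,0],[-0.5,0.5,-10,0,0,0],[-0.5,0.5,-12,0,0,0],[-0.5,0.5,-12.5,0,0,0],[-0.5,0.5,-12.5,0,0,0]]])

```text
time: 32.8
tool_pos: [644.1, 21.3, 167.7]
tcp_rot: [180.0, -42.0, 0.0]
ft_force: [3.6, 0.7, -1.8]
finger_gap: 44.0
grip_force: 61.3
```

Request:
step_arm(targets=[[[0,0,-0.5,0,0,0],[0,0,-1,0,0,0],[0,0,-1,0,0,0]]])

```text
time: 33.05
tool_pos: [644.2, 21.3, 167.2]
tcp_rot: [180.0, -42.1, 0.0]
ft_force: [3.2, 0.0, 0.7]
finger_gap: 43.8
grip_force: 61.3
```

```bash
python3 bars.py
```

```text
33.1 [644.21  21.28 167.16] [2.16 0.44 1.02]
small [319.43 312.96] [(644, np.float64(322.34928035932376)), (648, np.float64(309.0764173994585)), (654, np.float64(289.8612546613113)), (658, np.float64(277.4916239865321)), (663, np.float64(262.49999646344764)), (666, np.float64(253.7458307625732))]
306 248 [ 78  78  82  80  80  79 103 128 137 144 148 150 151 151 148 144 133 126 118 108  94  82  80  84  82  83  84 100 112 115 114 116 121 133 141 147 151 153 155 153 149 142 134 127 120 110  87  78  78  80  98 114 116 114 115 112 115 126 134 141 145 147 151 152 150 149 142 137 128 116 102  98  79  76
  87  97 107 112 115 120 123 122 122 120 120 119 120 117 112 107 104  97  88  83  85]
332 248 [ 77  76  78  74  76  77  77  78 117 147 151 152 154 153 148 141 131 124 114 104  93  81  74  76  72  76  74  75  77  87 113 131 141 145 148 155 155 155 151 144 134 129 120 113  96  85  74  74  80  84  86  83  85  84  82  87 102 125 132 141 144 149 151 153 154 152 146 136 131 124 116 103  88  83
  84  96  91  80  83  88  92  85  84  92 101  99  95  93  76  61  72  78  84  89  89]
```

Request:
step_arm(targets=[[[0.7,0,0,0,0,0],[1.5,0,0,0,0,0],[1.5,0,0,0,0,0]]])

```text
time: 33.35
tool_pos: [645.0, 21.4, 166.0]
tcp_rot: [180.0, -42.0, 0.0]
ft_force: [-0.9, -0.1, -1.1]
finger_gap: 43.5
grip_force: 61.5
```

Request:
step_arm(targets=[[[0,0,-0.5,0,0,0],[0,0,-1,0,0,0],[0,0,-1,0,0,0]]])

```text
time: 33.6
tool_pos: [645.5, 21.4, 165.8]
tcp_rot: [180.0, -42.0, 0.0]
ft_force: [0.0, -0.2, 1.5]
finger_gap: 44.0
grip_force: 61.7
```

Request:
step_arm(targets=[[[0,0,-0.3,0,0,0],[0,0,-0.3,0,0,0],[0,0,-0.3,0,0,0]]])

```text
time: 33.85
tool_pos: [645.6, 21.3, 165.7]
tcp_rot: [180.0, -42.1, 0.0]
ft_force: [-1.4, 0.2, 2.4]
finger_gap: 43.8
grip_force: 61.8
```

Request:
step_arm(targets=[[[0,0,0.3,0,0,0],[0,0,0.3,0,0,0],[0,0,0.3,0,0,0],[0,0,0.3,0,0,0],[0,0,0.3,0,0,0],[0,0,0.3,0,0,0],[0,0,0.3,0,0,0],[0,0,0.3,0,0,0]]], fingers=-0.8)

```text
time: 34.52
tool_pos: [645.4, 21.3, 165.7]
tcp_rot: [180.0, -42.0, 0.0]
ft_force: [0.1, -0.1, -0.1]
finger_gap: 76.8
grip_force: 0.0
```

Request:
step_arm(targets=[[[-4,0,4.4,0,0,0],[-10,0,11,0,0,0],[-20,0,22,0,0,0],[-35,0,39,0,0,0],[-50,0,55,0,0,0],[-65,0,72,0,0,0],[-70,0,78,0,0,0],[-70,0,78,0,0,0],[-70,0,78,0,0,0]]])

```text
time: 35.27
tool_pos: [575.8, 21.3, 244.3]
tcp_rot: [180.0, -42.1, 0.0]
ft_force: [-0.2, -1.5, 0.3]
finger_gap: 77.0
grip_force: 0.0
```

```bash
python3 bars.py
python3 - <<'E'
from h import *
from bench import r,vision
np.set_printoptions(precision=2,suppress=True,linewidth=300)
w=vision.snapshot("wrist"); c=cam(w); g=cv2.cvtColor(w["img"],cv2.COLOR_BGR2GRAY)
R=[proj(c,p) for p in ((620.8,22.5,88),(624,20.5,90),(630.9,21.3,92))]; print(R)
for p in R: y=int(p[1]); print(y,g[y,250:390])
E
```

```text
35.3167 [575.51  21.35 243.1 ] [0.16 0.04 0.23]
small [319.12 314.63] [(644, np.float64(228.15658390273975)), (648, np.float64(221.62890848380965)), (654, np.float64(212.02638382903467)), (658, np.float64(205.7473145915125)), (663, np.float64(198.03249319334674)), (666, np.float64(193.47345711286613))]
306 190 [ 73  73  75  85 116 138 141 143 135 122 107  87  72  70  77  68  74 109 135 143 146 143 130 116 100  82  69  71  80 115 135 142 144 138 128 111  94  76  67  70  70  70  70  67  70  70  69  70  68  69  70  73  69  72  77  73  74  73  73  77  75  76  77  75  75  79  87  81  82  89  83  82  85  85
  80 103 129 118  81  79  82  88  88  83  82  70  53  64  81  71  51  64  79  67  50]
332 190 [135 134 136 135 134 128 126 124 122 114 110 102  97  89  79  78 110 139 144 124 109 119 106  91  77  90 126 138 132 130 141 128 119 132 118 106  90  76  73  77  84  80  81  81  78  80  82  80  80  78  76  73  79  77  78  77  75  76  76  78  80  75  77  74  73  77  79  78  81  84  78  78  81  83
  75  78  80 110 122  97 136 143  94  89  78  62  67  86  76  58  66  82  71  58  71]
[array([317.43
[... 1062 characters left out ...]
  73  67  67  76  77 116 139 111 124 141 148 121  76  66  72  75  79 126 140 103 132 146 142 134 138 138 137 139 138 138 138 136 136]
298 [ 78  79  81  79  79  82  83  80  86 112 139 147 135 139 138  81  84  76  55  67  82  93 118 141 145 134 145 144  92  67  72  72  65  86 112 138 145 137 152 158  97  77  68  58  78  97 102 102 102 101  97  83  65  68  81 136 176 177 175 177 179 180 179 177 177 176 179 159  92  81  82  78 127 171
 177 179 179 160 105 103 100 102 105 105  98  76  55  53  58  77  97 105 105 103 104 101  86  59  54  62 116 138 101 127 142 147 121  76  68  64  77 116 136 112 126 144 146 123  87  78  74  81  84  94 118 121 121 143 147 126 110 116 115 114 118 116 116 113 117 126]
```

Request:
step_arm(targets=[[[0,0,5,0,0,0],[-5,0,10,0,0,0],[-5,0,10,0,0,0],[-5,0,10,0,0,0],[-5,0,10,0,0,0],[-5,0,10,0,0,0]]])

```text
time: 35.87
tool_pos: [570.4, 21.4, 253.5]
tcp_rot: [180.0, -42.0, 0.0]
ft_force: [0.2, -0.1, 0.2]
finger_gap: 76.7
grip_force: 0.0
```

```bash
python3 -c "
from bench import r
print(r.hand_in())"
```

```text
the job is handed in; nothing more can be done
None
```

I hung all three baskets on the hook, nested large, medium, small, and released them; the last wrist-camera check put all three bars on its level part. I handed the job in at about 36 s, and hand-in returned no verdict.

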